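# Weigh a silver bangle on the bench balance

### The job

Weigh the silver bangle that lies in the pan of the bench balance, reaching in under the draught hood from the front: find where the red sliding poise must stand so that the freed beam floats level, its pointer at rest in the green band, and let the beam show this untouched for two seconds. Then arrest the beam again, the lever fully home against its stop, and leave the bangle in the pan and the poise where it balanced. The beam hangs on delicate strips: swing the arrest lever slowly (taking about two seconds) and with less than 12 N so that the beam never jerks, touch beam, poise or pan only while the beam is fully arrested, nudge the poise with less than 6 N and never pinch it, and do not disturb the other things on the bench.

Things in the scene. Friction and masses are not known exactly. Their poses are not given: they have to be found in the camera images.
- balance: Bench beam balance, fixed to the bench. Grey base plate 180 (x) x 420 (y) x 24 mm high; origin on its underside, midway along y, 75 mm in from its robot-side edge; x away from the robot, y to the left along the beam, z up. A steel pillar, 22 to 28 mm thick and 212 mm high, stands at x=30, y=75 mm and carries the beam.
- roof_edge (a point): Middle of the robot-side lower edge of the clear roof of the draught hood, 345 mm above the bench, at x=0, y=12 mm of the balance. The roof, 460 mm long along y, covers everything from there to the clear back at x=98 mm; the side towards the robot and the ends are open, so beam and poise are reached under this edge with the gripper tilted.
- lever (a joint): Arrest lever: a flat arm on the base's robot side with an upright black knob. 0 rad: knob at the left (+y) stop, beam arrested, held level by two pads. 0.8 rad: knob at the right stop, beam free. In between the pads go down evenly with it and the beam follows them. Arrested below 0.04, home below 0.025, free above 0.65 rad. Stays where it is left (2 N at the knob moves it). Starts at 0.
- lever_axis (a point): Point on the lever's upright axis, at x=-45, y=0 mm of the balance. The knob's axis is 85 mm from it, towards the robot, and swings from 33 mm left of it (+y of the balance) to 33 mm right.
- lever_knob (a point): Centre of the top of the lever's knob, 94 mm above the bench. The knob is an upright cylinder 18 mm across, from 32 to 94 mm above the bench; the lever arm, 10 mm thick, joins it near its foot.
- beam (a joint): Tilt of the beam: 0 level, positive = pan side (+y) down, stops at about +-0.20 rad when free. An aluminium bar 8 mm wide, 14 mm high, from 120 mm left (brass weight to 166 mm) to 240 mm right of the pivot. Freed, it comes to rest in about a second, tilted 6.2 mrad for each mm that the poise stands short (positive) or beyond (negative) of its balance place, up to the stops.
- poise (a joint): Place of the sliding poise on the right (-y) arm of the beam: 0 m = 65 mm from the pivot, grows outwards (to -y) to 0.160 m. It slides with about 0.9 N of friction and stays where it is left. Starts between 0 and 0.045 m. For the bangles weighed here the balance place lies between 0.080 and 0.151 m.
- poise_top (a point): Centre of the top of the poise, 250 mm above the bench when the beam is level. The poise is an upright block round the beam, 26 mm long along the beam, 24 to 26 mm across, brass below and red above, from 178 to 250 mm above the bench; it stands 43 mm proud of the beam's top edge.
- pointer_tip (a point): Tip of the red pointer at the right end of the beam, 274 mm from the pivot, beside the scale plate.
- green_band (a point): Centre of the green band on the white upright scale plate (16 mm wide, up to 260 mm high) at x=30, y=-208 mm of the balance. The band is 10 mm high, 200 mm above the bench; the pointer at its upper or lower edge means 0.018 rad of tilt.
- pivot (a point): Pivot of the beam (it turns about the balance's x axis), 200 mm above the bench, at x=30, y=75 mm of the balance.
- pan_floor (a point): Centre of the inner floor of the hanging steel pan (92 mm across the rim, 12 mm deep), 63 mm above the bench when the beam is level, hung by three wires 110 mm left of the pivot.
- bangle: Silver bangle, a ring 66 mm across, 13 mm high, lying flat in the pan; 105 to 189 g, not known beforehand. Origin at the centre of its underside.
- crucible: Terracotta crucible cup, 68 mm across, 65 mm high, standing on the bench to the robot's side of the balance; origin at the centre of its underside. Leave alone.
- pliers: Pliers with red handles, about 165 x 50 x 15 mm, lying on the bench to the robot's side of the balance; origin under the joint, jaws along x. Leave alone.
- soldering_block: Pale perforated soldering block 90 x 140 x 30 mm on the bench beyond the balance; origin at the centre of its underside. Leave alone.

How it is judged:
By the outcome, as a careful person would: the job done as asked, in the order asked, and still so for the second after the job is handed in, with the robot touching nothing.
It also fails if it takes over 72 s, if anything falls off the work surface, if the arm or the gripper's body presses on something with over 40 N, if the wrist force passes 120 N, or if a joint passes its speed limit or range.

### The arm

A 6-joint arm with a two-finger parallel gripper is mounted at the origin on the work surface. World frame = base frame: x ahead of the robot, y to its left, z up, the work surface at z = 0. Lengths are in m, angles in rad, forces in N, time in s.
With the tool pointing down it reaches from about 0.375 to 0.9 m from the base axis. Payload 3.1 kg.
Tool frame: the origin (TCP) lies between the finger pads; the fingertips stand 8 mm ahead of it and the grasp point (between the pads) lies 11 mm behind it; z points along the fingers, y is the line along which they close (so a half turn about z gives the same grasp; the last joint's range is limited). The gripper opens to 87 mm and grips with 3 to 60 N. Pads are 19 mm wide; open, the fingers measure 117 mm over their backs; the gripper's body (75 mm by 190 mm) begins 51 mm behind the grasp point.
Start: joints at [-1.492, 0.527, 1.433, -0, 1.181, -0.178], TCP at [0.159, -0.604, 0.231] pointing down, gripper open.
Joint ranges: [-3.08, 3.08], [-0.75, 2.2], [0.22, 2.44], [-1.43, 4.57], [0, 2.65], [-2.85, 2.85]. Speed limits (rad/s): [2.79, 2.79, 3.14, 3.14, 3.14, 3.14].

### API

Orientations are given as a unit quaternion [x, y, z, w].
In Python, from rig import robot gives the robot as it stands.
- The arm moves only by the tool move_arm, never from a script. Its argument "motion" is text: rows parted by semicolons, each of 5 numbers parted by spaces: the opening, from -1 (shut) to 1 (fully open), then the shift along the tool's x, y, z normalised to -1 to 1, where 1 is 0.2 m, then the turn about the tool's z normalised to -1 to 1, where 1 is pi rad. A call has 1 to 12 rows; each row is the pose to reach, as a shift and turn from the pose commanded when the call began, along the tool's axes at that moment, turning the shorter way round; what a row does not reach only later rows make up. A row lasts 1/12 s, in which the tool goes at most 41.7 mm and 7.16 degrees, less where a joint would pass 70% of its speed; a pose out of reach is approached as far as the arm can. A call with a number of a shift or a turn outside -1 to 1 is refused whole. A call with a gripper value outside its range is refused whole. The fingers move at their own pace and stop on an object; "newtons" is the grip in N (left out, the last holds). Time passes only in rows, so rows that repeat a pose let the fingers close. It gives the time, the measured TCP pose, the force, the opening and the grip force at its end, in the units of the state.
- robot.get_obs(): the state, without advancing time (a new reading comes with each control period).
- robot.camera(name): name is "scene" or "top"; returns (picture, depth): 480x640x3 uint8, red, green, blue; 480x640 float32, m along the optical axis (not along the pixel's ray), 0 where there is no reading.
- robot.camera_model(name): a dict with "mtx" (3x3 intrinsics, pixels), "position" and "attitude" of the camera in the world. Camera axes: x right, y down, z forward; pixel columns grow to the right and rows downward; lengths in m; the calibration is good to about 2 mm. A picture is of the moment at which its call begins. camera_model takes no time and is no camera call.
- robot.hand_in(): hands the job in; it is judged then, once.
The state is a dict: "time": time; "q": joint angles; "joint_velocities": joint speeds; "joint_torque": joint torques, N m; "position": TCP position; "tool_rot": TCP orientation; "ft_force": force on the tool from outside, world axes, zero at the start; "moment": the same for the moment, N m; "grip_width": finger opening in m; "grip_force": force on a finger pad.
Only numpy, scipy, OpenCV 4.12 (cv2) and the standard library are available. Lean on these libraries where they do the work, as an engineer would, in place of code of your own. Each camera call takes 0.05 s, during which the arm holds its last target. There are 200 camera calls.

## Working session

There is one attempt and no reset: what is moved stays moved. The work goes in short steps, Python scripts to look and compute and a tool call to move; the robot and the scene stay as the last step left them, time stands still between calls to the robot, and variables do not carry over. Pictures are saved under pics/ and viewed, at most 10 in all, crops included, and the job is handed in when it is done.

Besides the shell and the picture viewer there is one more tool, called after "Request:" as name(argument=value, ...), one argument or row to a line, values as JSON. move_arm: Moves the arm, as the interface text tells. Its arguments: {"type":"object","properties":{"motion":{"type":"string"},"newtons":{"type":"number"}},"required":["motion"]}

```bash
ls; mkdir -p pics; python3 - <<'E'
from rig import robot
import cv2,numpy as np
for n in ("scene","top"):
    p,d=robot.camera(n); cv2.imwrite(f"pics/{n}0.png",p[:,:,::-1]); np.savez(f"{n}0.npz",p=p,d=d)
    print(n,robot.camera_model(n))
print(robot.get_obs())
E
```

```text
pics
scene {'mtx': array([[435.17817771,   0.        , 328.11351201],
       [  0.        , 435.17817771, 242.91043561],
       [  0.        ,   0.        ,   1.        ]]), 'position': array([ 0.50483237, -0.18672079,  0.93592055]), 'attitude': array([ 0.97144707, -0.17391991,  0.02783481, -0.15895813])}
top {'mtx': array([[576.51111109,   0.        , 320.65045532],
       [  0.        , 576.51111109, 237.40359525],
       [  0.        ,   0.        ,   1.        ]]), 'position': array([0.53996145, 0.01886831, 1.18764415]), 'attitude': array([-0.70101506,  0.71236405, -0.02169576,  0.02538995])}
{'time': 0.1, 'q': array([-1.49250114e+00,  5.28364155e-01,  1.43378377e+00, -2.36188981e-05,
        1.18137560e+00, -1.78491000e-01]), 'joint_velocities': array([-0.00151888, -0.00061107, -0.00464131,  0.00068373, -0.0002264 ,
       -0.00130066]), 'joint_torque': array([-4.76105961e-04, -4.40984094e+01, -1.77150249e+01,  6.35548937e-02,
        5.34155779e-02, -4.63462220e-05]), 'position': array([ 0.15870985, -0.60384847,  0.22967197]), 'tool_rot': array([ 9.91767886e-01,  1.28045024e-01,  3.74387327e-05, -9.64768962e-04]), 'ft_force': array([ 0.25163836,  0.76465108, -0.59090186]), 'moment': array([ 0.02680309, -0.02320146, -0.00478414]), 'grip_force': 0.0, 'grip_width': 0.08701534602974793}
```

View pics/scene0.png

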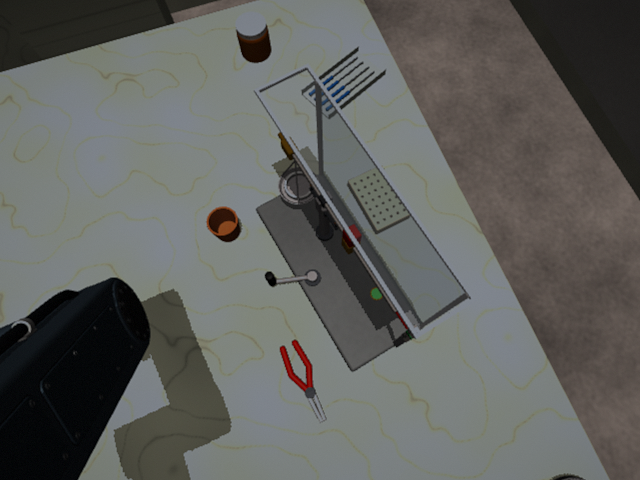

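View pics/top0.png

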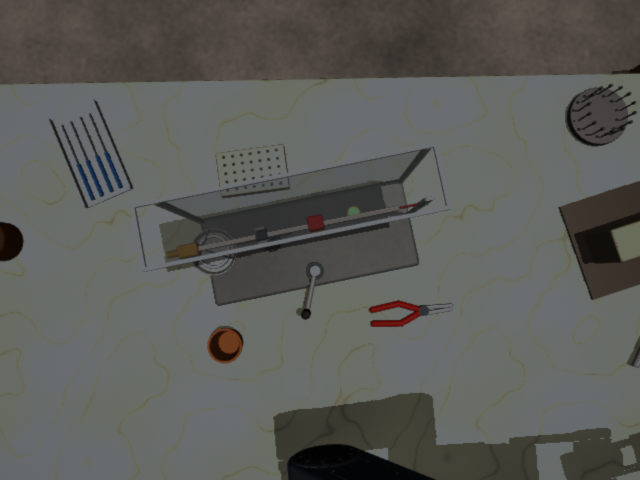

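Both views show the balance turned about 10° on the bench. In the top view the poise is at about (316,223), the knob at (305,313), the lever axis at (315,271), the crucible at (225,345) and the pliers at (410,312). In the scene view the knob is at (270,279) and the poise at (352,238). Next I'll zoom in and measure.

```bash
cat > h.py <<'E'
import numpy as np,cv2
from scipy.spatial.transform import Rotation as R
from rig import robot
M={n:robot.camera_model(n) for n in("scene","top")}
def ray(n,uv):
    m=M[n];d=np.linalg.inv(m["mtx"])@[uv[0],uv[1],1.];return np.array(m["position"]),R.from_quat(m["attitude"]).apply(d)
def cast(n,uv,z):
    o,d=ray(n,uv);return o+d*(z-o[2])/d[2]
def tri(a,b):
    o,d=ray("scene",a);p,e=ray("top",b);s=np.linalg.lstsq(np.c_[d,-e],p-o,rcond=None)[0]
    A,B=o+s[0]*d,p+s[1]*e;return (A+B)/2,np.linalg.norm(A-B)
def proj(n,P):
    m=M[n];c=R.from_quat(m["attitude"]).inv().apply(np.array(P)-m["position"]);return (m["mtx"]@(c/c[2]))[:2]
E
python3 - <<'E'
from h import *
for n,(a,b,c,d) in dict(scene=(200,60,480,380),top=(130,130,460,370)).items():
    z=np.load(n+"0.npz");p=z["p"][:,:,::-1]
    s=800/(c-a) if (c-a)/(d-b)>1.33 else 600/(d-b)
    im=cv2.resize(np.clip(p[b:d,a:c].astype(float)*2,0,255).astype(np.uint8),None,fx=s,fy=s,interpolation=cv2.INTER_CUBIC)
    cv2.imwrite(f"pics/{n}_crop.png",im);print(n,s,im.shape)
    hsv=cv2.cvtColor(np.ascontiguousarray(p),cv2.COLOR_BGR2HSV)
    H,S,V=cv2.split(hsv)
    for nm,m in dict(red=((H<6)|(H>174))&(S>150)&(V>50),green=(H>45)&(H<80)&(S>90)&(V>50),black=(V<22)).items():
        k,l,st,ce=cv2.connectedComponentsWithStats(m.astype(np.uint8))
        for i in range(1,k):
            if 12<st[i,4]<3000 and a<ce[i,0]<c and b<ce[i,1]<d: print(nm,st[i],ce[i].round(1),"depthz",end=" ");u,v=ce[i].round().astype(int);dd=z["d"][v,u];o,r=ray(n,ce[i]);print((o+r*dd).round(3))
E
```

```text
scene 1.875 (600, 525, 3)
red [349 225  12  14  77] [354.8 231.1] depthz [0.615 0.002 0.349]
red [343 230   8  11  17] [346.2 234.9] depthz [0.617 0.032 0.25 ]
red [396 312  12  17  39] [401.4 320.1] depthz [ 0.657 -0.126  0.204]
red [280 340  33  51 573] [297.6 366.1] depthz [ 0.46  -0.122  0.001]
green [372 288  10  11  82] [376.  293.3] depthz [ 0.666 -0.041  0.027]
black [317 196   9  18  57] [320.7 202.7] depthz [0.602 0.117 0.214]
black [323 212  15  24 119] [328.  223.4] depthz [0.616 0.116 0.102]
black [231 225   8  12  28] [236.5 229.9] depthz [0.43  0.192 0.045]
black [318 234  15   7  30] [325.4 238.1] depthz [0.607 0.11  0.034]
black [265 272  11  14  81] [270.6 278.8] depthz [0.469 0.05  0.089]
top 2.4242424242424243 (582, 800, 3)
red [308 215  16  16 190] [315.2 222.2] depthz [0.618 0.03  0.352]
red [369 301  51  25 551] [395.1 313.3] depthz [ 0.461 -0.126 -0.004]
black [265 245  15   5  37] [272.7 247.5] depthz [0.598 0.121 0.032]
black [302 309   8   9  36] [304.9 312.3] depthz [0.472 0.056 0.094]
```

View pics/scene_crop.png

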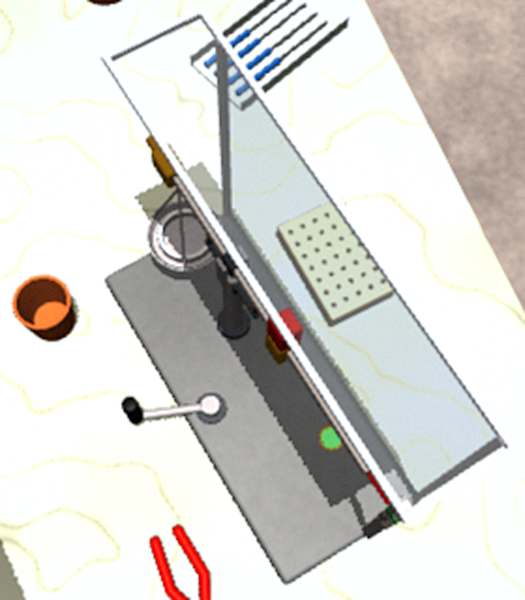

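View pics/top_crop.png

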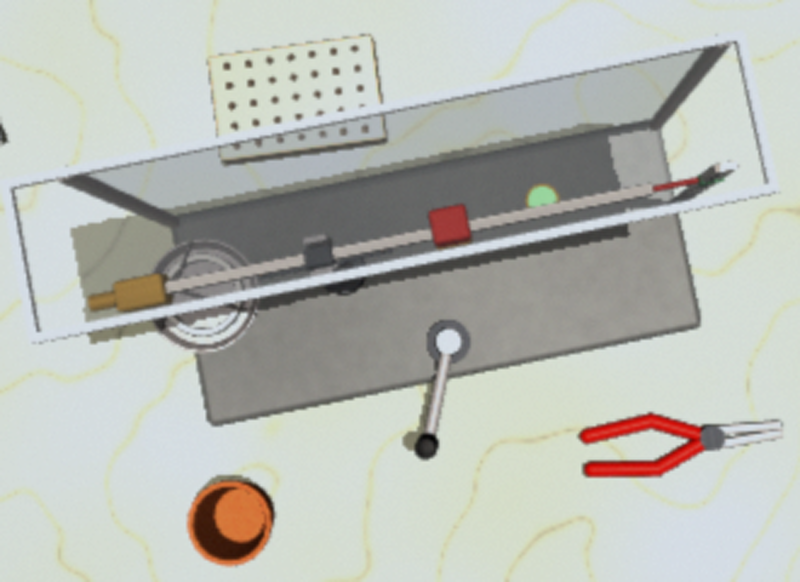

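Request:
move_arm(
  motion="1 0 0 -0.3 0; 1 0 0 -0.6 0; 1 0 0 -0.8 0; 1 0 0 -0.8 0",
)

```text
time: 0.43
position: [0.1588, -0.6045, 0.393]
tool_rot: [0.992, 0.128, 0.0, 0.001]
ft_force: [-0.6, -1.4, 0.5]
grip_width: 0.087
grip_force: 0.0
```

The crops show these points:
- **Base plate, front corners:** top crop (212,424) and (700,325).
- **Roof front edge:** top crop from (37,342) to (778,190).
- **Poise top:** top crop (450,225).
- **Knob top:** top crop (426,445).
- **Pliers and crucible:** both in front of the balance, one on each side of the lever.

```bash
python3 - <<'E'
from h import *
T=lambda u,v:(130+u/2.4242,130+v/2.4242); S=lambda u,v:(200+u/1.875,60+v/1.875)
fl,fr=cast("top",T(211,425),.022),cast("top",T(700,326),.022)
fl2,fr2=cast("scene",S(106,281),.022),cast("scene",S(287,582),.022)
for a,b in((fl,fr),(fl2,fr2)):
    y=(a-b)/np.linalg.norm(a-b);yaw=np.arctan2(-y[0],y[1]);x=np.array([np.cos(yaw),np.sin(yaw),0])
    o=(a+b)/2+.075*x; print("base",a.round(4),b.round(4),np.linalg.norm(a-b).round(4),"yaw",yaw.round(4),"origin",o.round(4))
print("roof ends top", cast("top",T(37,342),.345),cast("top",T(778,190),.345))
print("roof ends tri",tri(S(106,60),T(37,342)),tri(S(410,518),T(775,192)))
print("knob tri",tri((270.6-.7,278.8-1.5),(304.9,312.3)))
print("leveraxis tri",tri(S(210,404),T(448,340)))
print("poise tri",tri((354,230.5),(315.2,222.2)))
print("poise cast top",cast("top",(315.2,222.2),.25))
E
```

```text
base [0.4842 0.235  0.022 ] [ 0.5598 -0.1728  0.022 ] 0.4147 yaw 0.1833 origin [0.5957 0.0448 0.022 ]
base [0.4851 0.2326 0.022 ] [ 0.5634 -0.1702  0.022 ] 0.4103 yaw 0.192 origin [0.5979 0.0455 0.022 ]
roof ends top [0.55103999 0.27995593 0.345     ] [ 0.63579085 -0.16906821  0.345     ]
roof ends tri (array([0.55209575, 0.27808273, 0.35048702]), np.float64(0.002281012511715918)) (array([ 0.63522718, -0.16514579,  0.35939691]), np.float64(0.0049056849231974824))
knob tri (array([0.46917328, 0.05670567, 0.07508648]), np.float64(0.003189967477391733))
leveraxis tri (array([0.55080315, 0.0368193 , 0.05083044]), np.float64(0.0008217102118527126))
poise tri (array([0.62793609, 0.03107232, 0.2644245 ]), np.float64(0.003571261193559515))
poise cast top [0.6275647  0.03177759 0.25      ]
```

Request:
move_arm(
  motion="1 0.02 0.1 0 0;1 0.05 0.2 0 0; 1 0.05 0.2 0 0",
)

```text
time: 0.68
position: [0.1798, -0.643, 0.3905]
tool_rot: [0.992, 0.128, 0.0, 0.002]
ft_force: [0.5, 0.4, -0.2]
grip_width: 0.0868
grip_force: 0.0
```

Request:
move_arm(
  motion="1 0 0.2 0 0;1 0 0.4 0 0;1 0 0.6 0 0;1 0 0.8 0 0;1 0 1 0 0;1 0 1 0 0",
)

```text
time: 1.18
position: [0.2297, -0.8382, 0.3817]
tool_rot: [0.992, 0.128, -0.0, -0.003]
ft_force: [-0.2, -0.3, -2.2]
grip_width: 0.0869
grip_force: 0.0
```

Request:
move_arm(
  motion="1 0 0.2 0 0;1 0 0.4 0 0;1 0 0.6 0 0;1 0 0.8 0 0;1 0 1 0 0;1 0 1 0 0",
)

```text
time: 1.68
position: [0.2395, -0.8771, 0.3463]
tool_rot: [0.992, 0.128, 0.002, 0.017]
ft_force: [0.8, -0.5, 0.4]
grip_width: 0.0872
grip_force: 0.0
```

```bash
python3 -c "
from rig import robot
o=robot.get_obs();print(o['q'].round(3),o['position'],o['tool_rot'])"
```

```text
[-1.428  0.974  0.219  0.004  1.916 -0.112] [ 0.2394899  -0.87711984  0.34626417] [0.99162883 0.1280229  0.00213136 0.01666929]
```

Request:
move_arm(
  motion="1 0 -0.2 0 0;1 0 -0.4 0 0;1 0 -0.4 0 0",
)

```text
time: 1.93
position: [0.2184, -0.7943, 0.3397]
tool_rot: [0.992, 0.128, 0.002, 0.011]
ft_force: [0.3, -0.5, 0.7]
grip_width: 0.087
grip_force: 0.0
```

```bash
python3 -c "
from rig import robot
o=robot.get_obs();print(o['q'].round(3),o['position'],o['tool_rot'], o['q'][[1,2,4]].sum())"
```

```text
[-1.439  0.763  0.677  0.004  1.68  -0.125] [ 0.21839598 -0.79433812  0.33971399] [0.99169239 0.12816091 0.00200807 0.01081466] 3.11994917766257
```

Request:
move_arm(
  motion="1 0 0.2 0 0;1 0 0.4 -0.1 0",
)

```text
time: 2.1
position: [0.2347, -0.854, 0.3469]
tool_rot: [0.992, 0.128, 0.002, 0.002]
ft_force: [0.0, -3.2, -0.4]
grip_width: 0.0871
grip_force: 0.0
```

Request:
move_arm(
  motion="1 0 0.3 0 0",
)

```text
time: 2.18
position: [0.2402, -0.8813, 0.3528]
tool_rot: [0.991, 0.128, 0.004, 0.028]
ft_force: [7.6, -29.1, 41.1]
grip_width: 0.0871
grip_force: 0.0
```

Request:
move_arm(
  motion="1 0 0.3 0 0",
)

```text
time: 2.27
position: [0.2428, -0.8918, 0.3375]
tool_rot: [0.991, 0.128, 0.005, 0.036]
ft_force: [0.6, 1.5, -1.8]
grip_width: 0.0869
grip_force: 0.0
```

Request:
move_arm(
  motion="1 0 0.3 0 0",
)

```text
time: 2.35
position: [0.2454, -0.9034, 0.3295]
tool_rot: [0.991, 0.128, 0.007, 0.05]
ft_force: [-0.1, -0.4, 0.3]
grip_width: 0.0871
grip_force: 0.0
```

```bash
python3 -c "
from rig import robot
o=robot.get_obs();print(o['q'].round(3),o['position'],o['tool_rot'], o['q'][[1,2,4]].sum())"
```

```text
[-1.428  0.993  0.221  0.013  1.828 -0.11 ] [ 0.24541557 -0.90342987  0.32947171] [0.99051454 0.12783695 0.00692313 0.04990731] 3.0415252696528094
```

```bash
cat >> h.py <<'E'
YAW=.187;O=np.array([.598,.0455,0]);BX=np.array([np.cos(YAW),np.sin(YAW),0]);BY=np.array([-np.sin(YAW),np.cos(YAW),0])
def bal(p): p=np.array(p)-O;return np.array([p@BX,p@BY,p[2]])
def wor(b): return O+b[0]*BX+b[1]*BY+np.array([0,0,b[2]])
def sh(*targets,start=None):
    o=robot.get_obs();r=R.from_quat(o["tool_rot"]);p=np.array(o["position"])
    print("q",o["q"].round(2),"pos",p.round(4),"bal",bal(p).round(4),"\ntool z in bal",bal(O+r.apply([0,0,1])).round(3),"x",bal(O+r.apply([1,0,0])).round(3),"y",bal(O+r.apply([0,1,0])).round(3),"F",o["ft_force"].round(1),"w",round(o["grip_width"],4))
    for t in targets: print("to",np.round(t,3),"shift",(r.inv().apply(np.array(t)-p)/.2).round(4))
E
python3 -c "
from h import *
sh([.33,-.6,.45],[.5,-.2,.45],[.65,.15,.46])"
```

```text
q [-1.43  0.99  0.22  0.01  1.83 -0.11] pos [ 0.2454 -0.9034  0.3295] bal [-0.5229 -0.8668  0.3295] 
tool z in bal [ 0.008 -0.1   -0.995] x [0.998 0.07  0.001] y [ 0.069 -0.993  0.101] F [-0.1 -0.4  0.3] w 0.0871
to [ 0.33 -0.6   0.45] shift [ 0.7949 -1.2925 -0.7357]
to [ 0.5  -0.2   0.45] shift [ 2.1249 -3.0025 -0.9074]
to [0.65 0.15 0.46] shift [ 3.2948 -4.4922 -1.1072]
```

Request:
move_arm(
  motion="1 0.05 -0.1 -0.05 0;1 0.15 -0.25 -0.2 0;1 0.3 -0.4 -0.4 0;1 0.4 -0.55 -0.5 0;1 0.5 -0.7 -0.6 0;1 0.6 -0.85 -0.65 0;1 0.7 -1 -0.7 0",
)

```text
time: 2.93
position: [0.3234, -0.6706, 0.4514]
tool_rot: [0.99, 0.128, 0.007, 0.053]
ft_force: [0.7, -0.5, 0.5]
grip_width: 0.0873
grip_force: 0.0
```

Request:
move_arm(
  motion="1 0.1 -0.18 -0.03 0;1 0.2 -0.36 -0.06 0;1 0.33 -0.54 -0.1 0;1 0.46 -0.7 -0.12 0;1 0.6 -0.85 -0.14 0;1 0.74 -1 -0.16 0",
)

```text
time: 3.43
position: [0.414, -0.4388, 0.4614]
tool_rot: [0.99, 0.128, 0.008, 0.052]
ft_force: [1.0, 0.3, 0.4]
grip_width: 0.0868
grip_force: 0.0
```

Request:
move_arm(
  motion="1 0.12 -0.18 -0.03 0;1 0.24 -0.36 -0.06 0;1 0.36 -0.54 -0.1 0;1 0.48 -0.7 -0.12 0;1 0.6 -0.85 -0.14 0;1 0.74 -1 -0.16 0",
)

```text
time: 3.93
position: [0.5047, -0.2068, 0.4733]
tool_rot: [0.99, 0.128, 0.009, 0.051]
ft_force: [-0.2, 0.6, -0.4]
grip_width: 0.0869
grip_force: 0.0
```

Request:
move_arm(
  motion="1 0.12 -0.18 -0.03 0;1 0.24 -0.36 -0.06 0;1 0.36 -0.54 -0.1 0;1 0.48 -0.7 -0.12 0;1 0.6 -0.85 -0.14 0;1 0.74 -1 -0.16 0",
)

```text
time: 4.43
position: [0.5957, 0.0252, 0.4853]
tool_rot: [0.99, 0.128, 0.009, 0.05]
ft_force: [0.7, -1.5, 0.2]
grip_width: 0.0874
grip_force: 0.0
```

```bash
python3 -c "
from h import *
sh([.65,.2,.46],[.76,.22,.5])"
```

```text
q [-0.1   0.3   1.12 -0.09  1.68  1.2 ] pos [0.5957 0.0252 0.4853] bal [-0.006  -0.0195  0.4853] 
tool z in bal [ 0.012 -0.101 -0.995] x [0.998 0.07  0.005] y [ 0.069 -0.992  0.102] F [ 0.7 -1.5  0.2] w 0.0874
to [0.65 0.2  0.46] shift [ 0.4844 -0.785   0.0491]
to [0.76 0.22 0.5 ] shift [ 1.0427 -0.7218 -0.1426]
```

Request:
move_arm(
  motion="1 0.1 -0.15 0 0;1 0.25 -0.3 0 0;1 0.4 -0.45 -0.03 0;1 0.55 -0.6 -0.06 0;1 0.7 -0.7 -0.09 0;1 0.85 -0.72 -0.12 0;1 1 -0.74 -0.14 0",
)

```text
time: 5.02
position: [0.7513, 0.2215, 0.499]
tool_rot: [0.99, 0.129, 0.009, 0.05]
ft_force: [1.3, -0.3, 1.5]
grip_width: 0.087
grip_force: 0.0
```

Request:
move_arm(
  motion="1 0.3 -0.02 0 0",
)

```text
time: 5.1
position: [0.7826, 0.2311, 0.5002]
tool_rot: [0.99, 0.129, 0.011, 0.05]
ft_force: [1.5, -0.8, 1.1]
grip_width: 0.087
grip_force: 0.0
```

Request:
move_arm(
  motion="1 0.3 -0.02 0 0",
)

```text
time: 5.18
position: [0.802, 0.2363, 0.4812]
tool_rot: [0.99, 0.129, 0.016, 0.049]
ft_force: [1.0, 0.7, 0.7]
grip_width: 0.087
grip_force: 0.0
```

Request:
move_arm(
  motion="1 0.3 -0.02 0 0",
)

```text
time: 5.27
position: [0.8169, 0.241, 0.4619]
tool_rot: [0.99, 0.129, 0.023, 0.047]
ft_force: [0.3, 0.6, -0.7]
grip_width: 0.0872
grip_force: 0.0
```

Request:
move_arm(
  motion="1 0.3 -0.02 0 0",
)

```text
time: 5.35
position: [0.831, 0.2456, 0.4509]
tool_rot: [0.99, 0.13, 0.037, 0.046]
ft_force: [0.6, -0.7, 0.6]
grip_width: 0.0869
grip_force: 0.0
```

```bash
python3 -c "
from h import *
sh()"
```

```text
q [ 0.19  0.85  0.22 -0.11  2.    1.46] pos [0.831  0.2456 0.4509] bal [0.2661 0.1533 0.4509] 
tool z in bal [ 0.069 -0.095 -0.993] x [0.995 0.076 0.062] y [ 0.07  -0.993  0.1  ] F [ 0.6 -0.7  0.6] w 0.0869
```

Request:
move_arm(
  motion="1 0.4 -0.02 -0.2 0",
)

```text
time: 5.43
position: [0.8361, 0.2486, 0.4508]
tool_rot: [0.989, 0.13, 0.047, 0.044]
ft_force: [0.6, -0.5, -1.2]
grip_width: 0.0869
grip_force: 0.0
```

Request:
move_arm(
  motion="1 0.4 -0.02 -0.2 0",
)

```text
time: 5.52
position: [0.8404, 0.2518, 0.4603]
tool_rot: [0.989, 0.131, 0.063, 0.042]
ft_force: [-0.3, 0.6, 0.5]
grip_width: 0.0869
grip_force: 0.0
```

Request:
move_arm(
  motion="1 0.4 -0.02 0 0",
)

```text
time: 5.6
position: [0.852, 0.2561, 0.4576]
tool_rot: [0.987, 0.131, 0.079, 0.04]
ft_force: [-0.3, -0.3, 1.6]
grip_width: 0.0873
grip_force: 0.0
```

Request:
move_arm(
  motion="1 0.4 -0.02 0 0",
)

```text
time: 5.68
position: [0.8652, 0.2601, 0.4466]
tool_rot: [0.986, 0.132, 0.091, 0.038]
ft_force: [-0.6, 0.3, -0.9]
grip_width: 0.087
grip_force: 0.0
```

```bash
python3 -c "
from h import *
sh()"
```

```text
q [ 0.2   0.87  0.22 -0.09  1.88  1.47] pos [0.8652 0.2601 0.4466] bal [0.3024 0.1612 0.4466] 
tool z in bal [ 0.177 -0.086 -0.981] x [0.982 0.085 0.17 ] y [ 0.069 -0.993  0.099] F [-0.6  0.3 -0.9] w 0.087
```

Request:
move_arm(
  motion="1 0.4 -0.02 -0.08 0",
)

```text
time: 5.77
position: [0.874, 0.2634, 0.4413]
tool_rot: [0.985, 0.132, 0.101, 0.036]
ft_force: [0.5, 0.4, -1.2]
grip_width: 0.0865
grip_force: 0.0
```

Request:
move_arm(
  motion="1 0.4 -0.02 -0.08 0",
)

```text
time: 5.85
position: [0.8821, 0.267, 0.442]
tool_rot: [0.984, 0.132, 0.115, 0.034]
ft_force: [-0.6, 0.0, 0.1]
grip_width: 0.087
grip_force: 0.0
```

Request:
move_arm(
  motion="1 0.4 -0.02 -0.08 0",
)

```text
time: 5.93
position: [0.8895, 0.2705, 0.4434]
tool_rot: [0.982, 0.133, 0.129, 0.032]
ft_force: [0.5, 0.0, -0.8]
grip_width: 0.0868
grip_force: 0.0
```

Request:
move_arm(
  motion="1 0.4 -0.02 -0.08 0",
)

```text
time: 6.02
position: [0.8966, 0.2739, 0.4453]
tool_rot: [0.98, 0.133, 0.142, 0.03]
ft_force: [0.4, -0.5, 0.7]
grip_width: 0.0871
grip_force: 0.0
```

Request:
move_arm(
  motion="1 0.4 -0.02 -0.08 0; 1 0.8 -0.04 -0.16 0",
)

```text
time: 6.18
position: [0.9044, 0.2786, 0.4483]
tool_rot: [0.978, 0.134, 0.157, 0.028]
ft_force: [-0.2, -0.1, 0.2]
grip_width: 0.087
grip_force: 0.0
```

Request:
move_arm(
  motion="1 0.4 -0.02 -0.08 0; 1 0.8 -0.04 -0.16 0",
)

```text
time: 6.35
position: [0.912, 0.2831, 0.4509]
tool_rot: [0.976, 0.134, 0.172, 0.025]
ft_force: [-0.1, -1.1, -0.3]
grip_width: 0.0873
grip_force: 0.0
```

```bash
python3 -c "
from h import *
sh()"
```

```text
q [ 0.21  0.87  0.22 -0.07  1.71  1.48] pos [0.912  0.2831 0.4509] bal [0.3527 0.1751 0.4509] 
tool z in bal [ 0.336 -0.067 -0.94 ] x [0.939 0.098 0.328] y [ 0.07  -0.993  0.096] F [-0.1 -1.1 -0.3] w 0.0873
```

Request:
move_arm(
  motion="1 0.4 -0.02 -0.08 0",
)

```text
time: 6.43
position: [0.9176, 0.2861, 0.4537]
tool_rot: [0.973, 0.135, 0.183, 0.023]
ft_force: [-0.1, -0.8, -0.5]
grip_width: 0.0873
grip_force: 0.0
```

Request:
move_arm(
  motion="1 0.4 -0.02 -0.08 0",
)

```text
time: 6.52
position: [0.9234, 0.2894, 0.4591]
tool_rot: [0.971, 0.135, 0.197, 0.021]
ft_force: [-0.1, 0.0, 0.3]
grip_width: 0.0871
grip_force: 0.0
```

Request:
move_arm(
  motion="1 0.4 -0.02 -0.08 0",
)

```text
time: 6.6
position: [0.9282, 0.2925, 0.4655]
tool_rot: [0.968, 0.136, 0.21, 0.019]
ft_force: [0.1, -0.0, 0.7]
grip_width: 0.0867
grip_force: 0.0
```

Request:
move_arm(
  motion="1 0.4 -0.02 -0.08 0",
)

```text
time: 6.68
position: [0.9324, 0.2954, 0.4728]
tool_rot: [0.965, 0.136, 0.223, 0.017]
ft_force: [-0.8, 0.9, 0.1]
grip_width: 0.087
grip_force: 0.0
```

Request:
move_arm(
  motion="1 0.4 -0.02 -0.08 0",
)

```text
time: 6.77
position: [0.9361, 0.2983, 0.4811]
tool_rot: [0.962, 0.136, 0.235, 0.014]
ft_force: [-0.2, -0.3, 1.0]
grip_width: 0.0869
grip_force: 0.0
```

Request:
move_arm(
  motion="1 0.4 -0.02 -0.08 0",
)

```text
time: 6.85
position: [0.9394, 0.3012, 0.4901]
tool_rot: [0.959, 0.137, 0.248, 0.012]
ft_force: [0.1, -0.5, -0.8]
grip_width: 0.0869
grip_force: 0.0
```

Request:
move_arm(
  motion="1 0.4 -0.02 -0.08 0",
)

```text
time: 6.93
position: [0.9421, 0.3039, 0.4999]
tool_rot: [0.956, 0.137, 0.261, 0.01]
ft_force: [-0.2, 0.7, 0.4]
grip_width: 0.087
grip_force: 0.0
```

Request:
move_arm(
  motion="1 0.4 -0.02 -0.08 0",
)

```text
time: 7.02
position: [0.9444, 0.3064, 0.5105]
tool_rot: [0.952, 0.137, 0.273, 0.008]
ft_force: [0.4, -0.0, -0.1]
grip_width: 0.0869
grip_force: 0.0
```

```bash
python3 -c "
from h import *
sh()"
```

```text
q [ 0.22  0.83  0.22 -0.05  1.54  1.49] pos [0.9444 0.3064 0.5105] bal [0.3889 0.192  0.5105] 
tool z in bal [ 0.525 -0.038 -0.85 ] x [0.848 0.109 0.518] y [ 0.073 -0.993  0.09 ] F [ 0.4 -0.  -0.1] w 0.0869
```

Request:
move_arm(
  motion="1 0.4 -0.02 0 0",
)

```text
time: 7.1
position: [0.95, 0.3096, 0.5176]
tool_rot: [0.948, 0.137, 0.288, 0.005]
ft_force: [-0.2, -0.0, 0.2]
grip_width: 0.087
grip_force: 0.0
```

Request:
move_arm(
  motion="1 0.4 -0.02 0 0",
)

```text
time: 7.18
position: [0.9558, 0.3125, 0.5215]
tool_rot: [0.944, 0.137, 0.3, 0.003]
ft_force: [0.4, 0.7, 0.6]
grip_width: 0.0871
grip_force: 0.0
```

Request:
move_arm(
  motion="1 0.4 -0.02 0 0",
)

```text
time: 7.27
position: [0.9608, 0.3153, 0.5266]
tool_rot: [0.94, 0.138, 0.312, 0.001]
ft_force: [-0.6, 0.2, 0.2]
grip_width: 0.0872
grip_force: 0.0
```

Request:
move_arm(
  motion="1 0.4 -0.02 0 0",
)

```text
time: 7.35
position: [0.9653, 0.318, 0.5331]
tool_rot: [0.936, 0.138, 0.324, -0.001]
ft_force: [0.8, -0.4, 0.0]
grip_width: 0.0869
grip_force: 0.0
```

Request:
move_arm(
  motion="1 0.4 -0.02 0 0",
)

```text
time: 7.43
position: [0.9692, 0.3207, 0.5408]
tool_rot: [0.932, 0.138, 0.336, -0.004]
ft_force: [0.8, -0.1, -0.4]
grip_width: 0.087
grip_force: 0.0
```

Request:
move_arm(
  motion="1 0.4 -0.02 0 0",
)

```text
time: 7.52
position: [0.9724, 0.3232, 0.5495]
tool_rot: [0.927, 0.138, 0.348, -0.006]
ft_force: [0.1, -0.3, 0.2]
grip_width: 0.0872
grip_force: 0.0
```

Request:
move_arm(
  motion="1 0.4 -0.02 0 0",
)

```text
time: 7.6
position: [0.9751, 0.3256, 0.559]
tool_rot: [0.922, 0.138, 0.361, -0.008]
ft_force: [0.6, -0.3, -0.8]
grip_width: 0.087
grip_force: 0.0
```

Request:
move_arm(
  motion="1 0.4 -0.02 0 0",
)

```text
time: 7.68
position: [0.9771, 0.328, 0.5693]
tool_rot: [0.918, 0.138, 0.373, -0.01]
ft_force: [0.0, -0.3, -0.2]
grip_width: 0.0868
grip_force: 0.0
```

Request:
move_arm(
  motion="1 0.4 -0.02 0 0",
)

```text
time: 7.77
position: [0.9786, 0.3303, 0.5802]
tool_rot: [0.913, 0.138, 0.385, -0.013]
ft_force: [-0.6, -0.1, -0.3]
grip_width: 0.0867
grip_force: 0.0
```

Request:
move_arm(
  motion="1 0.4 -0.02 0 0",
)

```text
time: 7.85
position: [0.9795, 0.3324, 0.5917]
tool_rot: [0.908, 0.138, 0.396, -0.015]
ft_force: [0.2, 0.6, -0.4]
grip_width: 0.0874
grip_force: 0.0
```

```bash
python3 -c "
from h import *
sh()"
```

```text
q [ 0.23  0.8   0.22 -0.03  1.31  1.49] pos [0.9795 0.3324 0.5917] bal [0.4282 0.211  0.5917] 
tool z in bal [ 0.728  0.001 -0.685] x [0.681 0.114 0.723] y [ 0.079 -0.993  0.082] F [ 0.2  0.6 -0.4] w 0.0874
```

```bash
python3 -c "
from h import *
print('poise bal',bal([.6276,.0318,.25]),'green plate/roof',bal([.551,.28,.345]),bal([.6358,-.169,.345]))
sh(wor([.2,.1,.56]),wor([.05,.05,.54]),wor([-.1,-.02,.5]),wor([-.13,-.019,.4]))"
```

```text
poise bal [ 0.02653697 -0.01896416  0.25      ] green plate/roof [-0.00258425  0.23914968  0.345     ] [-0.00273712 -0.21778797  0.345     ]
q [ 0.23  0.8   0.22 -0.03  1.31  1.49] pos [0.9795 0.3324 0.5917] bal [0.4282 0.211  0.5917] 
tool z in bal [ 0.728  0.001 -0.685] x [0.681 0.114 0.723] y [ 0.079 -0.993  0.082] F [ 0.2  0.6 -0.4] w 0.0874
to [0.776 0.181 0.56 ] shift [-0.9552  0.4478 -0.7228]
to [0.638 0.104 0.54 ] shift [-1.5667  0.6285 -1.2006]
to [0.503 0.007 0.5  ] shift [-2.2621  0.9003 -1.6101]
to [0.474 0.003 0.4  ] shift [-2.7254  0.8423 -1.3765]
```

Request:
move_arm(
  motion="1 -0.08 0.04 -0.06 0;1 -0.2 0.1 -0.16 0;1 -0.34 0.17 -0.28 0.01;1 -0.49 0.24 -0.39 0.02;1 -0.64 0.31 -0.5 0.036;1 -0.8 0.38 -0.61 0.036;1 -0.95 0.45 -0.72 0.036",
)

```text
time: 8.43
position: [0.7745, 0.1798, 0.5607]
tool_rot: [0.914, 0.087, 0.395, -0.037]
ft_force: [0.0, 0.3, 0.3]
grip_width: 0.0867
grip_force: 0.0
```

```bash
sed -i 's/O=np.array(\[.598,.0455,0\])/O=np.array([.5955,.0450,0])/' h.py; python3 -c "
from h import *
sh(wor([.05,.05,.54]),wor([-.1,-.0,.5]),wor([-.13,-.019,.4]),wor([-.081,-.019,.341]))"
```

```text
q [0.05 0.29 1.18 0.13 0.87 1.39] pos [0.7745 0.1798 0.5607] bal [0.201  0.0992 0.5607] 
tool z in bal [ 0.728  0.001 -0.686] x [0.686 0.002 0.728] y [ 0.002 -1.     0.001] F [0.  0.3 0.3] w 0.0867
to [0.635 0.103 0.54 ] shift [-0.5936  0.2445 -0.4784]
to [0.497 0.026 0.5  ] shift [-1.2539  0.4931 -0.8873]
to [0.471 0.002 0.4  ] shift [-1.7208  0.5875 -0.6536]
to [0.519 0.011 0.341] shift [-1.7675  0.5877 -0.273 ]
```

Request:
move_arm(
  motion="0.06 -0.1 0.04 -0.07 0;0.06 -0.23 0.09 -0.17 0;0.06 -0.37 0.14 -0.27 0;0.06 -0.5 0.2 -0.36 0;0.06 -0.63 0.25 -0.45 0",
)

```text
time: 8.85
position: [0.6353, 0.1024, 0.5313]
tool_rot: [0.914, 0.087, 0.395, -0.037]
ft_force: [0.2, 0.4, 0.8]
grip_width: 0.0618
grip_force: 0.0
```

Request:
move_arm(
  motion="0.06 -0.14 0.06 -0.1 0;0.06 -0.28 0.12 -0.2 0;0.06 -0.42 0.17 -0.3 0;0.06 -0.56 0.22 -0.4 0;0.06 -0.67 0.26 -0.42 0;0.06 -0.8 0.28 -0.34 0;0.06 -0.95 0.31 -0.25 0;0.06 -1 0.33 -0.2 0",
)

```text
time: 9.52
position: [0.4827, 0.0072, 0.4093]
tool_rot: [0.915, 0.086, 0.392, -0.037]
ft_force: [0.0, -0.5, -0.1]
grip_width: 0.0463
grip_force: 0.0
```

```bash
python3 -c "
from h import *
sh(wor([-.13,-.019,.4]),wor([-.081,-.019,.341]),wor([.028,-.019,.2385]))
p,d=robot.camera('top');q,d=robot.camera('scene')
a=np.vstack([cv2.resize(p[130:370,130:530],None,fx=1.5,fy=1.5)[:300],cv2.resize(q[100:380,160:560],None,fx=1.5,fy=1.5)[:300]])
cv2.imwrite('pics/s1.png',np.clip(a[:,:,::-1].astype(float)*1.7,0,255))"
```

```text
q [-0.54 -0.13  2.06  0.81  0.73  0.36] pos [0.4827 0.0072 0.4093] bal [-0.1179 -0.0162  0.4093] 
tool z in bal [ 0.724  0.    -0.69 ] x [0.69  0.    0.724] y [ 0. -1. -0.] F [ 0.  -0.5 -0.1] w 0.0463
to [0.471 0.002 0.4  ] shift [-0.0756  0.0139 -0.0116]
to [0.519 0.011 0.341] shift [-0.1201  0.014   0.3693]
to [0.627 0.032 0.238] shift [-0.1152  0.014   1.1174][ WARN:0@7.783] global loadsave.cpp:1063 imwrite_ Unsupported depth image for selected encoder is fallbacked to CV_8U.
```

View pics/s1.png

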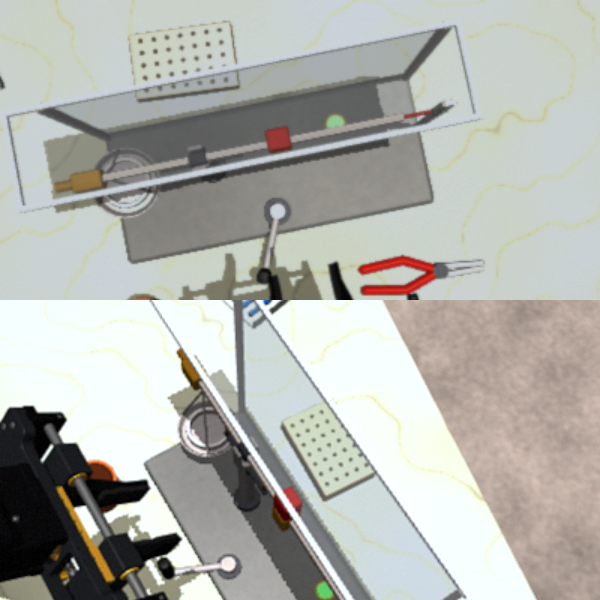

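Request:
move_arm(
  motion="0.06 -0.05 0.01 0.08 0;0.06 -0.1 0.014 0.2 0;0.06 -0.12 0.014 0.3 0;0.06 -0.12 0.014 0.37 0;0.06 -0.12 0.014 0.37 0",
)

```text
time: 10.03
position: [0.5248, 0.0112, 0.3445]
tool_rot: [0.914, 0.087, 0.394, -0.037]
ft_force: [-0.1, 0.1, -0.6]
grip_width: 0.0462
grip_force: 0.0
```

```bash
python3 -c "
from h import *
sh(wor([.028,-.019,.2385]))"
```

```text
q [-0.46  0.05  2.11  1.05  0.53  0.1 ] pos [0.5248 0.0112 0.3445] bal [-0.0758 -0.0201  0.3445] 
tool z in bal [ 0.727  0.001 -0.687] x [0.687 0.002 0.727] y [ 0.002 -1.     0.001] F [-0.1  0.1 -0.6] w 0.0462
to [0.627 0.032 0.238] shift [-0.0288 -0.0045  0.741 ]
```

Request:
move_arm(
  motion="0.06 -0.01 -0.005 0.1 0;0.06 -0.02 -0.005 0.22 0;0.06 -0.03 -0.005 0.34 0;0.06 -0.03 -0.005 0.42 0;0.06 -0.03 -0.005 0.47 0;0.06 -0.03 -0.005 0.47 0",
)

```text
time: 10.53
position: [0.588, 0.0241, 0.2763]
tool_rot: [0.914, 0.087, 0.395, -0.037]
ft_force: [-0.2, -0.1, -0.8]
grip_width: 0.0462
grip_force: 0.0
```

```bash
python3 -c "
from h import *
sh(wor([.028,-.019,.2385]))"
```

```text
q [-0.34  0.28  2.08  1.47  0.38 -0.28] pos [0.588  0.0241 0.2763] bal [-0.0113 -0.0191  0.2763] 
tool z in bal [ 0.728  0.001 -0.685] x [0.685 0.002 0.728] y [ 0.002 -1.     0.001] F [-0.2 -0.1 -0.8] w 0.0462
to [0.627 0.032 0.238] shift [-0.0032 -0.0004  0.2725]
```

Request:
move_arm(
  motion="0.06 0 0 0.06 0;0.06 0 0 0.13 0;0.06 0 0 0.2 0;0.06 0 0 0.25 0;0.06 0 0 0.272 0;0.06 0 0 0.272 0",
)

```text
time: 11.03
position: [0.6256, 0.0314, 0.2393]
tool_rot: [0.914, 0.087, 0.395, -0.037]
ft_force: [0.0, -0.0, -0.1]
grip_width: 0.0459
grip_force: 0.0
```

Request:
move_arm(
  motion="0.06 0 0.01 0 0;0.06 0 0.02 0 0;0.06 0 0.03 0 0;0.06 0 0.04 0 0;0.06 0 0.05 0 0;0.06 0 0.06 0 0;0.06 0 0.07 0 0",
)

```text
time: 11.62
position: [0.627, 0.0177, 0.2379]
tool_rot: [0.914, 0.087, 0.394, -0.037]
ft_force: [-0.3, 0.8, -0.3]
grip_width: 0.046
grip_force: 0.5
```

```bash
python3 -c "
from h import *
sh(wor([.028,-.115,.2385]))
p,d=robot.camera('top')
cv2.imwrite('pics/s2.png',np.clip(cv2.resize(p[150:370,200:460],None,fx=2.5,fy=2.5,interpolation=2)[:,:,::-1].astype(float)*1.7,0,255).astype(np.uint8))"
```

```text
q [-0.33  0.41  2.03  1.67  0.37 -0.47] pos [0.627  0.0177 0.2379] bal [ 0.0259 -0.0326  0.2379] 
tool z in bal [ 0.726  0.001 -0.687] x [0.687 0.001 0.726] y [ 0.002 -1.     0.   ] F [-0.3  0.8 -0.3] w 0.046
to [ 0.644 -0.063  0.238] shift [0.0088 0.4118 0.0049]
```

View pics/s2.png

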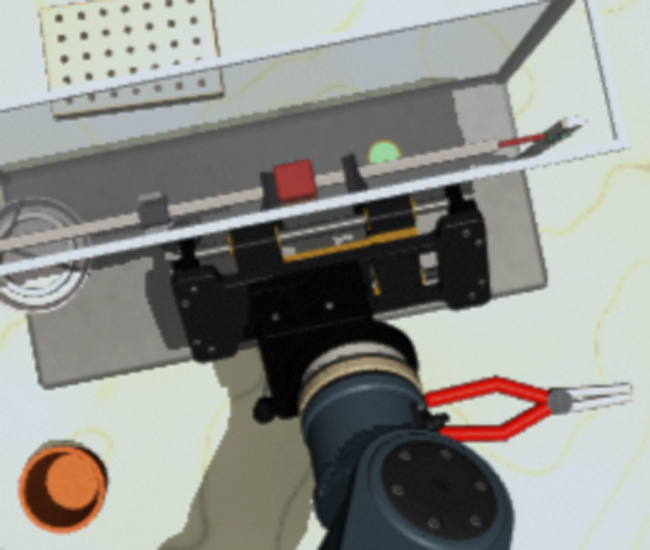

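The left finger (268,192) touches the inner face of the poise (295,182), and the hand clears the roof edge. Next I'll push outward.

Request:
move_arm(
  motion="0.06 0 0.01 0 0;0.06 0.002 0.025 0 0;0.06 0.003 0.042 0 0;0.06 0.004 0.06 0 0;0.06 0.005 0.078 0 0;0.06 0.005 0.096 0 0;0.06 0.006 0.114 0 0;0.06 0.006 0.132 0 0;0.06 0.006 0.15 0 0;0.06 0.006 0.168 0 0;0.06 0.006 0.186 0 0;0.06 0.006 0.204 0 0",
)

```text
time: 12.67
position: [0.6357, -0.0226, 0.2387]
tool_rot: [0.914, 0.087, 0.394, -0.037]
ft_force: [-0.5, 1.5, -1.0]
grip_width: 0.0462
grip_force: 0.5
```

Request:
move_arm(
  motion="0.06 0 0.018 0 0;0.06 0 0.036 0 0;0.06 0 0.054 0 0;0.06 0 0.072 0 0;0.06 0 0.09 0 0;0.06 0 0.108 0 0;0.06 0 0.126 0 0;0.06 0 0.144 0 0;0.06 0 0.162 0 0;0.06 0 0.18 0 0;0.06 0 0.192 0 0;0.06 0 0.198 0 0",
)

```text
time: 13.67
position: [0.6432, -0.0617, 0.2388]
tool_rot: [0.914, 0.086, 0.394, -0.037]
ft_force: [0.2, 0.8, -1.0]
grip_width: 0.0462
grip_force: 0.5
```

Request:
move_arm(
  motion="0.06 0 0.005 0 0; 0.06 0 -0.02 0 0; 0.06 0 -0.05 0 0",
)

```text
time: 13.92
position: [0.6415, -0.0517, 0.239]
tool_rot: [0.914, 0.086, 0.394, -0.037]
ft_force: [1.2, 0.6, -0.4]
grip_width: 0.0459
grip_force: 0.0
```

```bash
cat >> h.py <<'E'
def look(save=None):
    p,d=robot.camera('top');b=p[:,:,::-1].copy();H,S,V=cv2.split(cv2.cvtColor(b,cv2.COLOR_BGR2HSV))
    m=(((H<8)|(H>172))&(S>130)&(V>40)).astype(np.uint8)
    k,l,st,ce=cv2.connectedComponentsWithStats(m)
    for i in range(1,k):
        if st[i,4]>80 and ce[i,1]<270:
            w=bal(cast('top',ce[i],.25));print("poise bal",w.round(4),"s=",round(.075-w[1]-.065,4),"area",st[i,4])
    if save: cv2.imwrite(save,np.clip(cv2.resize(b[150:370,200:460],None,fx=2.5,fy=2.5,interpolation=2).astype(float)*1.7,0,255).astype(np.uint8))
E
python3 -c "
from h import *
sh();look()"
```

```text
q [-0.47  0.43  1.97  1.48  0.46 -0.39] pos [ 0.6415 -0.0517  0.239 ] bal [ 0.0272 -0.1035  0.239 ] 
tool z in bal [ 0.727 -0.    -0.687] x [0.687 0.001 0.727] y [ 0.    -1.     0.001] F [ 1.2  0.6 -0.4] w 0.0459
poise bal [ 0.0287 -0.1046  0.25  ] s= 0.1146 area 213
```

```bash
cat > kin.py <<'E'
import numpy as np
from scipy.optimize import least_squares
from scipy.spatial.transform import Rotation as R
D=[([-1.4925,.5284,1.4338,0,1.1814,-.1785],[.1587,-.6038,.2297]),([-1.428,.974,.219,.004,1.916,-.112],[.23949,-.87712,.34626]),([-1.439,.763,.677,.004,1.68,-.125],[.2184,-.79434,.33971]),([-1.428,.993,.221,.013,1.828,-.11],[.24542,-.90343,.32947]),
([-.1,.3,1.12,-.09,1.68,1.2],[.5957,.0252,.4853]),([.23,.8,.22,-.03,1.31,1.49],[.9795,.3324,.5917]),([.22,.83,.22,-.05,1.54,1.49],[.9444,.3064,.5105]),([-.54,-.13,2.06,.81,.73,.36],[.4827,.0072,.4093]),([-.46,.05,2.11,1.05,.53,.1],[.5248,.0112,.3445]),([-.33,.41,2.03,1.67,.37,-.47],[.627,.0177,.2379]),([-.47,.43,1.97,1.48,.46,-.39],[.6415,-.0517,.239])]
def fk(p,q):
    h,a0,l1,e,l2,L=p;A=R.from_euler('z',q[0]);B=A*R.from_euler('y',q[1]);C=B*R.from_euler('y',q[2])
    E=C*R.from_euler('z',q[3])*R.from_euler('y',q[4])*R.from_euler('z',q[5])
    return A.apply([a0,0,h])+B.apply([0,0,l1])+C.apply([e,0,l2])+E.apply([0,0,L]),E
s=least_squares(lambda p:np.concatenate([fk(p,q)[0]-x for q,x in D]),[.3,0,.45,0,.4,.2]);P=s.x
lo=[-3.08,-.75,.22,-1.43,0,-2.85];hi=[3.08,2.2,2.44,4.57,2.65,2.85]
def ik(pos,rot,q0,lo=lo,hi=hi):
    def f(q):
        x,E=fk(P,q);return np.r_[(x-pos)*10,(rot.inv()*E).as_rotvec()*3]
    r=least_squares(f,np.clip(q0,np.array(lo)+1e-3,np.array(hi)-1e-3),bounds=(lo,hi));return r.x,np.abs(r.fun).max()
E
python3 - <<'E'
from kin import *
from h import *
print(P.round(3),np.abs(s.fun).max().round(4))
o=robot.get_obs();x,E=fk(P,o["q"]);rm=R.from_quat(o["tool_rot"])
c=rm*E.inv();print("rot err",(E.inv()*rm).as_rotvec().round(3))
off=E.inv()*rm
for t in ([-.081,-.1,.341],[-.119,.033,.2],[-.119,.033,.078],[-.119,-.033,.078],[-.119,0,.1]):
    for q0 in (o["q"],[0,.3,2.3,0,.3,1.5],[.3,.3,2.3,-.8,.3,.5]):
        q,e=ik(wor(t),rm*off.inv(),q0);print(t,q.round(2),e.round(3))
E
```

```text
[ 0.345 -0.082  0.62   0.115  0.425  0.407] 0.1169
rot err [0.    0.    1.571]
[-0.081, -0.1, 0.341] [-0.47  0.12  2.07  1.1   0.53  0.05] 0.0
[-0.081, -0.1, 0.341] [-0.47  0.12  2.07  1.1   0.53  0.05] 0.0
[-0.081, -0.1, 0.341] [-0.47  0.12  2.07  1.1   0.53  0.05] 0.0
[-0.119, 0.033, 0.2] [-0.    0.39  2.42  2.84  0.49 -1.44] 0.0
[-0.119, 0.033, 0.2] [-0.    0.39  2.42  2.84  0.49 -1.44] 0.0
[-0.119, 0.033, 0.2] [0.13 0.23 2.25 0.9  0.   0.62] 0.45
[-0.119, 0.033, 0.078] [-0.02  0.78  2.44  2.94  0.85 -1.58] 0.126
[-0.119, 0.033, 0.078] [0.13 0.46 2.18 0.75 0.   0.77] 0.921
[-0.119, 0.033, 0.078] [-0.02  0.78  2.44  2.94  0.85 -1.58] 0.126
[-0.119, -0.033, 0.078] [-0.33  0.82  2.44  2.67  0.91 -1.64] 0.012
[-0.119, -0.033, 0.078] [-0.33  0.82  2.44  2.67  0.91 -1.64] 0.012
[-0.119, -0.033, 0.078] [-0.33  0.82  2.44  2.67  0.91 -1.64] 0.012
[-0.119, 0, 0.1] [-0.18  0.72  2.44  2.76  0.81 -1.57] 0.066
[-0.119, 0, 0.1] [-0.18  0.72  2.44  2.76  0.81 -1.57] 0.066
[-0.119, 0, 0.1] [-0.18  0.72  2.44  2.76  0.81 -1.57] 0.066
```

```bash
cat > kin2.py <<'E'
import numpy as np
from kin import D,lo,hi,least_squares,R
def frames(q):
    f=[R.identity()];
    for ax,a in zip('zyyzyz',q): f.append(f[-1]*R.from_euler(ax,a))
    return f
J=lambda q:np.hstack([F.as_matrix() for F in (frames(q)[i] for i in (1,2,3,4,5,6))])
A=np.vstack([J(q) for q,_ in D]);y=np.concatenate([x for _,x in D])
lam=3e-3
V=np.linalg.lstsq(np.vstack([A,lam*np.eye(18)]),np.r_[y,np.zeros(18)],rcond=None)[0]
res=A@V-y
def fk(q): return J(q)@V,frames(q)[6]
def ik(pos,rot,q0):
    def f(q):
        x,E=fk(q);return np.r_[(x-pos)*10,(rot.inv()*E).as_rotvec()*3]
    r=least_squares(f,np.clip(q0,np.array(lo)+1e-3,np.array(hi)-1e-3),bounds=(lo,hi));return r.x,np.abs(r.fun).max()
E
python3 - <<'E'
from kin2 import *
from h import *
print(res.reshape(-1,3).round(3).tolist());print(V.reshape(-1,3).round(3).tolist())
o=robot.get_obs();rm=R.from_quat(o["tool_rot"]);off=fk(o["q"])[1].inv()*rm
for t in ([-.119,.033,.2],[-.119,.033,.078],[-.119,-.033,.078],[-.119,0,.1]):
    for tl in (0,.3,.5,.76):
        rt=R.from_rotvec(BY*tl)*rm
        b=min((ik(wor(t),rt*off.inv(),q0) for q0 in (o["q"],[0,.3,2.3,0,.3,1.5],[-.3,.6,2.3,2.7,.8,-1.5],[0,.5,1.9,0,1.,1.5])),key=lambda z:z[1]);print(t,tl,b[0].round(2),b[1].round(3))
E
```

```text
[[-0.0, -0.0, 0.0], [-0.0, 0.0, -0.001], [-0.0, 0.0, -0.0], [0.0, 0.0, -0.001], [0.001, -0.002, 0.0], [0.002, 0.001, -0.003], [-0.002, 0.001, 0.005], [0.001, 0.001, -0.001], [-0.002, -0.0, 0.001], [-0.0, 0.0, -0.001], [0.001, -0.001, 0.001]]
[[-0.001, 0.037, 0.277], [0.0, 0.037, 0.587], [0.112, 0.037, 0.195], [0.003, -0.001, 0.195], [-0.003, -0.001, 0.149], [-0.001, 0.001, 0.149]]
[-0.119, 0.033, 0.2] 0 [-0.39  0.41  2.44  2.33  0.58 -1.27] 0.024
[-0.119, 0.033, 0.2] 0.3 [-0.26  0.28  2.21  0.89  0.28  0.31] 0.0
[-0.119, 0.033, 0.2] 0.5 [-0.19  0.29  2.06  0.24  0.51  1.  ] 0.0
[-0.119, 0.033, 0.2] 0.76 [-0.13  0.36  1.87  0.02  0.87  1.24] 0.0
[-0.119, 0.033, 0.078] 0 [-0.35  0.84  2.44  2.65  0.87 -1.65] 0.225
[-0.119, 0.033, 0.078] 0.3 [-0.27  0.65  2.32  2.5   0.37 -1.37] 0.0
[-0.119, 0.033, 0.078] 0.5 [-0.19  0.58  2.17  0.86  0.15  0.35] 0.0
[-0.119, 0.033, 0.078] 0.76 [-0.13  0.59  1.97  0.04  0.53  1.22] 0.0
[-0.119, -0.033, 0.078] 0 [-0.59  0.86  2.44  2.44  0.9  -1.7 ] 0.115
[-0.119, -0.033, 0.078] 0.3 [-0.45  0.65  2.29  2.19  0.37 -1.22] 0.0
[-0.119, -0.033, 0.078] 0.5 [-0.35  0.59  2.14  0.84  0.22  0.23] 0.0
[-0.119, -0.033, 0.078] 0.76 [-0.26  0.59  1.95  0.05  0.55  1.08] 0.0
[-0.119, 0, 0.1] 0 [-0.48  0.76  2.44  2.49  0.82 -1.61] 0.163
[-0.119, 0, 0.1] 0.3 [-0.36  0.58  2.3   2.17  0.32 -1.11] 0.0
[-0.119, 0, 0.1] 0.5 [-0.27  0.53  2.14  0.64  0.24  0.5 ] 0.0
[-0.119, 0, 0.1] 0.76 [-0.2   0.55  1.95  0.04  0.6   1.15] 0.0
```

```bash
python3 - <<'E'
from kin2 import *
from h import *
o=robot.get_obs();rm=R.from_quat(o["tool_rot"]);off=fk(o["q"])[1].inv()*rm
for y in (.033,-.033):
  for c in (0,.02,.03,.04):
    for tl in (0,.06,.12,.18,.24):
        rt=R.from_rotvec(BY*tl)*rm;zz=rt.apply([0,0,1])
        b=min((ik(wor([-.123,y,.085])+c*zz,rt*off.inv(),q0) for q0 in ([-.4,.8,2.3,2.6,.8,-1.5],[-.3,.6,2.3,2,.4,-1])),key=lambda z:z[1]);print(y,c,tl,b[0].round(2),b[1].round(3))
E
```

```text
0.033 0 0 [-0.36  0.8   2.44  2.63  0.83 -1.63] 0.241
0.033 0 0.06 [-0.35  0.78  2.44  2.63  0.78 -1.62] 0.151
0.033 0 0.12 [-0.34  0.76  2.44  2.64  0.72 -1.61] 0.063
0.033 0 0.18 [-0.33  0.73  2.43  2.63  0.64 -1.58] 0.0
0.033 0 0.24 [-0.3   0.67  2.38  2.57  0.5  -1.48] 0.0
0.033 0.02 0 [-0.34  0.88  2.44  2.67  0.93 -1.68] 0.166
0.033 0.02 0.06 [-0.33  0.85  2.44  2.68  0.86 -1.66] 0.083
0.033 0.02 0.12 [-0.33  0.83  2.44  2.69  0.8  -1.66] 0.002
0.033 0.02 0.18 [-0.31  0.77  2.4   2.66  0.66 -1.59] 0.0
0.033 0.02 0.24 [-0.28  0.72  2.36  2.62  0.52 -1.51] 0.0
0.033 0.03 0 [-0.34  0.91  2.44  2.69  0.97 -1.69] 0.123
0.033 0.03 0.06 [-0.33  0.89  2.44  2.7   0.9  -1.68] 0.045
0.033 0.03 0.12 [-0.32  0.85  2.42  2.7   0.81 -1.66] 0.0
0.033 0.03 0.18 [-0.3   0.79  2.38  2.68  0.66 -1.6 ] 0.0
0.033 0.03 0.24 [-0.27  0.75  2.34  2.64  0.53 -1.52] 0.0
0.033 0.04 0 [-0.33  0.95  2.44  2.7   1.01 -1.71] 0.075
0.033 0.04 0.06 [-0.33  0.92  2.44  2.71  0.95 -1.7 ] 0.002
0.033 0.04 0.12 [-0.31  0.86  2.41  2.71  0.81 -1.65] 0.0
0.033 0.04 0.18 [-0.29  0.81  2.37  2.69  0.67 -1.6 ] 0.0
0.033
[... 513 characters left out ...]
033 0.02 0.18 [-0.49  0.76  2.36  2.43  0.61 -1.54] 0.0
-0.033 0.02 0.24 [-0.46  0.71  2.32  2.36  0.49 -1.43] 0.0
-0.033 0.03 0 [-0.56  0.93  2.44  2.51  0.99 -1.76] 0.017
-0.033 0.03 0.06 [-0.54  0.88  2.42  2.51  0.87 -1.7 ] 0.0
-0.033 0.03 0.12 [-0.51  0.82  2.38  2.49  0.74 -1.63] 0.0
-0.033 0.03 0.18 [-0.48  0.78  2.34  2.45  0.62 -1.55] 0.0
-0.033 0.03 0.24 [-0.45  0.74  2.31  2.39  0.5  -1.45] 0.0
-0.033 0.04 0 [-0.55  0.95  2.43  2.52  1.   -1.76] 0.0
-0.033 0.04 0.06 [-0.52  0.89  2.4   2.52  0.87 -1.7 ] 0.0
-0.033 0.04 0.12 [-0.49  0.84  2.36  2.5   0.74 -1.63] 0.0
-0.033 0.04 0.18 [-0.47  0.8   2.33  2.47  0.62 -1.56] 0.0
-0.033 0.04 0.24 [-0.44  0.76  2.29  2.42  0.51 -1.46] 0.0
```

Request:
move_arm(
  motion="0.06 0 0 -0.06 0;0.06 0 0 -0.18 0;0.06 0 0 -0.32 0;0.06 0 0 -0.46 0;0.06 0 0 -0.6 0;0.06 0 0 -0.72 0;0.06 0 0 -0.75 0",
)

```text
time: 14.55
position: [0.533, -0.0714, 0.3443]
tool_rot: [0.914, 0.087, 0.395, -0.036]
ft_force: [0.1, -0.1, -0.1]
grip_width: 0.0461
grip_force: 0.0
```

```bash
python3 -c "
from h import *
print('cruc',bal(cast('top',(225,342),.065)))
sh(wor([-.12,.0,.28]),wor([-.12,.04,.22]))"
```

```text
cruc [-0.14574802  0.19749142  0.065     ]
q [-0.67  0.1   2.06  1.06  0.68 -0.05] pos [ 0.533  -0.0714  0.3443] bal [-0.0831 -0.1027  0.3443] 
tool z in bal [ 0.728 -0.001 -0.685] x [0.685 0.003 0.728] y [ 0.001 -1.     0.003] F [ 0.1 -0.1 -0.1] w 0.0461
to [0.478 0.023 0.28 ] shift [-0.3588 -0.5151  0.0851]
to [0.47  0.062 0.22 ] shift [-0.5766 -0.7161  0.2904]
```

Request:
move_arm(
  motion="-0.22 -0.05 -0.07 0.01 0;-0.22 -0.12 -0.17 0.02 0;-0.22 -0.2 -0.28 0.04 0;-0.22 -0.28 -0.4 0.06 0;-0.22 -0.36 -0.51 0.09 0;-0.22 -0.45 -0.6 0.16 0;-0.22 -0.52 -0.67 0.24 0;-0.22 -0.58 -0.72 0.29 0;-0.22 -0.58 -0.72 0.29 0",
)

```text
time: 15.3
position: [0.4701, 0.0632, 0.2166]
tool_rot: [0.915, 0.087, 0.393, -0.036]
ft_force: [0.8, 0.9, 0.4]
grip_width: 0.0339
grip_force: 0.0
```

Request:
move_arm(
  motion="-0.22 -0.2 0 0.02 0",
)

```text
time: 15.38
position: [0.4682, 0.0614, 0.1965]
tool_rot: [0.918, 0.089, 0.384, -0.037]
ft_force: [-0.2, 0.9, -0.2]
grip_width: 0.0338
grip_force: 0.0
```

Request:
move_arm(
  motion="-0.22 -0.2 0 0.02 0",
)

```text
time: 15.47
position: [0.4717, 0.0572, 0.1765]
tool_rot: [0.922, 0.089, 0.374, -0.037]
ft_force: [0.7, -0.2, 0.0]
grip_width: 0.034
grip_force: 0.0
```

```bash
python3 -c "
from h import *
sh()"
```

```text
q [-0.36  0.47  2.44  2.42  0.59 -1.35] pos [0.4717 0.0572 0.1765] bal [-0.1194  0.035   0.1765] 
tool z in bal [ 0.696  0.006 -0.718] x [0.718 0.003 0.696] y [ 0.007 -1.    -0.002] F [ 0.7 -0.2  0. ] w 0.034
```

Request:
move_arm(
  motion="-0.22 -0.16 0 -0.12 0",
)

```text
time: 15.55
position: [0.4604, 0.0502, 0.1772]
tool_rot: [0.93, 0.088, 0.355, -0.042]
ft_force: [0.5, 0.1, 0.6]
grip_width: 0.0339
grip_force: 0.0
```

Request:
move_arm(
  motion="-0.22 -0.16 0 -0.12 0",
)

```text
time: 15.63
position: [0.4466, 0.0431, 0.1922]
tool_rot: [0.933, 0.09, 0.347, -0.041]
ft_force: [0.7, 0.5, 0.3]
grip_width: 0.0337
grip_force: 0.0
```

Request:
move_arm(
  motion="-0.22 -0.16 0 -0.12 0",
)

```text
time: 15.72
position: [0.4346, 0.0368, 0.2047]
tool_rot: [0.935, 0.091, 0.341, -0.042]
ft_force: [-0.2, 0.7, 0.8]
grip_width: 0.0341
grip_force: 0.0
```

```bash
python3 -c "
from h import *
sh()"
```

```text
q [-0.49  0.3   2.44  1.92  0.46 -0.94] pos [0.4346 0.0368 0.2047] bal [-0.1596  0.0219  0.2047] 
tool z in bal [ 0.646  0.02  -0.763] x [0.764 0.001 0.646] y [ 0.014 -1.    -0.015] F [-0.2  0.7  0.8] w 0.0341
```

```bash
python3 - <<'E'
from kin2 import *
from h import *
print("knob",bal([.472,.056,.094]),"pred",wor([-.1233,.033,.094]))
o=robot.get_obs();rm=R.from_quat(o["tool_rot"]);off=fk(o["q"])[1].inv()*rm;print((fk(o["q"])[0]-o["position"]).round(4))
for y in (.045,.033,-.033,-.045):
  for c in (.03,.035,.04):
        t=wor([-.123,y,.088])+c*rm.apply([0,0,1])
        b=ik(t,rm*off.inv(),[-.4,.8,2.3,2.6,.8,-1.5]);print(y,c,bal(t).round(3),b[0].round(2),b[1].round(3))
sh(wor([-.11,.033,.16]),wor([-.1,.033,.061]))
E
```

```text
knob [-0.11930192  0.03376837  0.094     ] pred [0.46821447 0.05450174 0.094     ]
[0.0016 0.0023 0.0014]
0.045 0.03 [-0.104  0.046  0.065] [-0.3   0.85  2.43  2.69  0.82 -1.64] 0.0
0.045 0.035 [-0.1    0.046  0.061] [-0.29  0.85  2.42  2.7   0.82 -1.64] 0.0
0.045 0.04 [-0.097  0.046  0.057] [-0.29  0.86  2.41  2.7   0.82 -1.64] 0.0
0.033 0.03 [-0.104  0.034  0.065] [-0.34  0.84  2.43  2.65  0.81 -1.64] 0.0
0.033 0.035 [-0.1    0.034  0.061] [-0.33  0.85  2.42  2.66  0.81 -1.64] 0.0
0.033 0.04 [-0.097  0.034  0.057] [-0.32  0.86  2.41  2.67  0.81 -1.64] 0.0
-0.033 0.03 [-0.104 -0.032  0.065] [-0.52  0.82  2.38  2.44  0.75 -1.61] 0.0
-0.033 0.035 [-0.1   -0.032  0.061] [-0.52  0.83  2.37  2.45  0.75 -1.61] 0.0
-0.033 0.04 [-0.097 -0.032  0.057] [-0.51  0.84  2.36  2.46  0.75 -1.61] 0.0
-0.045 0.03 [-0.104 -0.044  0.065] [-0.55  0.81  2.37  2.4   0.73 -1.59] 0.0
-0.045 0.035 [-0.1   -0.044  0.061] [-0.55  0.82  2.36  2.41  0.73 -1.59] 0.0
-0.045 0.04 [-0.097 -0.044  0.057] [-0.54  0.83  2.35  2.42  0.73 -1.59] 0.0
q [-0.49  0.3   2.44  1.92  0.46 -0.94] pos [0.4346 0.0368 0.2047] bal [-0.1596  0.0219  0.2047] 
tool z in bal [ 0.646  0.02  -0.763] x [0.764 0.001 0.646] y [ 0.014 -1.    -0.015] F [-0.2  0.7  0.8] w 0.0341
to [0.481 0.057 0.16 ] shift [ 0.0452 -0.0488  0.3321]
to [0.491 0.059 0.061] shift [-0.2363 -0.0406  0.7423]
```

```bash
python3 -c "
from h import *
sh(wor([-.09,.034,.15]),wor([-.098,.034,.061]))"
```

```text
q [-0.49  0.3   2.44  1.92  0.46 -0.94] pos [0.4346 0.0368 0.2047] bal [-0.1596  0.0219  0.2047] 
tool z in bal [ 0.646  0.02  -0.763] x [0.764 0.001 0.646] y [ 0.014 -1.    -0.015] F [-0.2  0.7  0.8] w 0.0341
to [0.501 0.062 0.15 ] shift [ 0.0892 -0.0517  0.4349]
to [0.493 0.06  0.061] shift [-0.2286 -0.0455  0.7489]
```

Request:
move_arm(
  motion="-0.22 0.03 -0.01 0.08 0;-0.22 0.07 -0.025 0.2 0;-0.22 0.09 -0.04 0.32 0;-0.22 0.09 -0.05 0.42 0;-0.22 0.09 -0.05 0.44 0;-0.22 0.09 -0.05 0.44 0",
)

```text
time: 16.22
position: [0.5026, 0.0622, 0.1504]
tool_rot: [0.934, 0.092, 0.343, -0.041]
ft_force: [-0.0, 0.9, -0.2]
grip_width: 0.0339
grip_force: 0.0
```

```bash
python3 -c "
from h import *
sh(wor([-.09,.034,.11]),wor([-.098,.034,.061]))
look('pics/s3.png')"
```

```text
q [-0.3   0.52  2.33  2.36  0.47 -1.24] pos [0.5026 0.0622 0.1504] bal [-0.0881  0.0341  0.1504] 
tool z in bal [ 0.648  0.02  -0.761] x [0.761 0.002 0.649] y [ 0.015 -1.    -0.014] F [-0.   0.9 -0.2] w 0.0339
to [0.501 0.062 0.11 ] shift [-0.1383  0.0032  0.1473]
to [0.493 0.06  0.061] shift [-0.3276  0.006   0.3078]
poise bal [ 0.0287 -0.1045  0.25  ] s= 0.1145 area 214
```

View pics/s3.png

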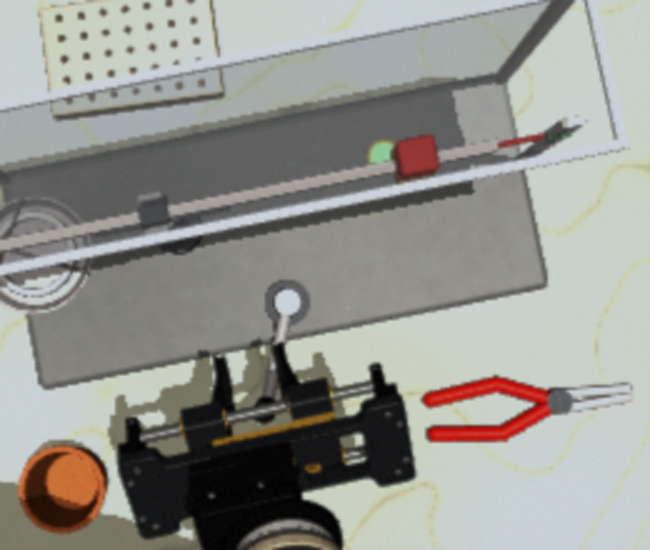

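The poise now stands at about 0.1145. The fingers, at (222,380) and (290,372), straddle the knob at (265,408). Next I'll lower onto it.

Request:
move_arm(
  motion="-0.22 -0.03 0 0.03 0;-0.22 -0.08 0.001 0.08 0;-0.22 -0.14 0.003 0.14 0;-0.22 -0.19 0.004 0.19 0;-0.22 -0.23 0.005 0.225 0;-0.22 -0.26 0.005 0.25 0;-0.22 -0.29 0.006 0.275 0;-0.22 -0.31 0.006 0.29 0;-0.22 -0.325 0.006 0.306 0;-0.22 -0.325 0.006 0.306 0",
)

```text
time: 17.1
position: [0.493, 0.0593, 0.063]
tool_rot: [0.934, 0.091, 0.344, -0.041]
ft_force: [-0.8, 1.2, 0.1]
grip_width: 0.0339
grip_force: 0.0
```

```bash
python3 -c "
from h import *
sh(wor([-.098,-.047,.061]))"
```

```text
q [-0.31  0.84  2.41  2.67  0.8  -1.62] pos [0.493  0.0593 0.063 ] bal [-0.0981  0.0331  0.063 ] 
tool z in bal [ 0.65   0.018 -0.76 ] x [0.76  0.001 0.65 ] y [ 0.013 -1.    -0.013] F [-0.8  1.2  0.1] w 0.0339
to [ 0.508 -0.019  0.061] shift [-0.0064  0.4006  0.0005]
```

Request:
move_arm(
  motion="-0.22 0 0.01 0 0;-0.22 0 0.02 0 0;-0.22 0 0.03 0 0;-0.22 0 0.038 0 0;-0.22 0 0.044 0 0;-0.22 0 0.052 0 0;-0.22 0 0.062 0 0;-0.22 0 0.074 0 0;-0.22 0 0.086 0 0;-0.22 0 0.098 0 0;-0.22 0 0.11 0 0;-0.22 0 0.122 0 0",
)

```text
time: 18.1
position: [0.4981, 0.0353, 0.0627]
tool_rot: [0.933, 0.091, 0.344, -0.04]
ft_force: [-3.0, 2.9, 0.8]
grip_width: 0.0338
grip_force: 1.8
```

Request:
move_arm(
  motion="-0.22 0 0.012 0 0;-0.22 0 0.024 0 0;-0.22 0 0.036 0 0;-0.22 0 0.048 0 0;-0.22 0 0.06 0 0;-0.22 0 0.072 0 0;-0.22 0 0.084 0 0;-0.22 0 0.096 0 0;-0.22 0 0.108 0 0;-0.22 0 0.12 0 0;-0.22 0 0.132 0 0;-0.22 0 0.144 0 0",
)

```text
time: 19.1
position: [0.504, 0.0071, 0.0626]
tool_rot: [0.933, 0.092, 0.345, -0.04]
ft_force: [-2.5, 2.6, 1.0]
grip_width: 0.0339
grip_force: 1.4
```

Request:
move_arm(
  motion="-0.22 0 0.012 0 0;-0.22 0 0.024 0 0;-0.22 0 0.036 0 0;-0.22 0 0.048 0 0;-0.22 0 0.06 0 0;-0.22 0 0.07 0 0;-0.22 0 0.076 0 0;-0.22 0 0.08 0 0",
)

```text
time: 19.77
position: [0.5073, -0.0088, 0.0623]
tool_rot: [0.933, 0.091, 0.345, -0.04]
ft_force: [0.7, 2.3, -0.7]
grip_width: 0.0341
grip_force: 1.3
```

```bash
python3 -c "
from h import *
sh(wor([-.098,-.041,.061]))
p,d=robot.camera('top');q,d=robot.camera('scene');np.savez('f1.npz',p=p,q=q)
print(robot.get_obs()['time'])
a=cv2.resize(p[150:310,290:450],None,fx=3.5,fy=3.5,interpolation=2);b=cv2.resize(q[250:370,360:440],None,fx=4.6,fy=4.666,interpolation=2)
a=np.hstack([a[:560,:432],b[:560]]) 
cv2.imwrite('pics/s4.png',np.clip(a[:,:,::-1].astype(float)*1.7,0,255).astype(np.uint8));print(a.shape)"
```

```text
q [-0.51  0.82  2.36  2.45  0.74 -1.59] pos [ 0.5073 -0.0088  0.0623] bal [-0.0967 -0.0364  0.0623] 
tool z in bal [ 0.651  0.017 -0.759] x [0.759 0.002 0.651] y [ 0.013 -1.    -0.012] F [ 0.7  2.3 -0.7] w 0.0341
to [ 0.507 -0.014  0.061] shift [-0.0093  0.0229  0.    ]
19.8667
(560, 800, 3)
```

View pics/s4.png

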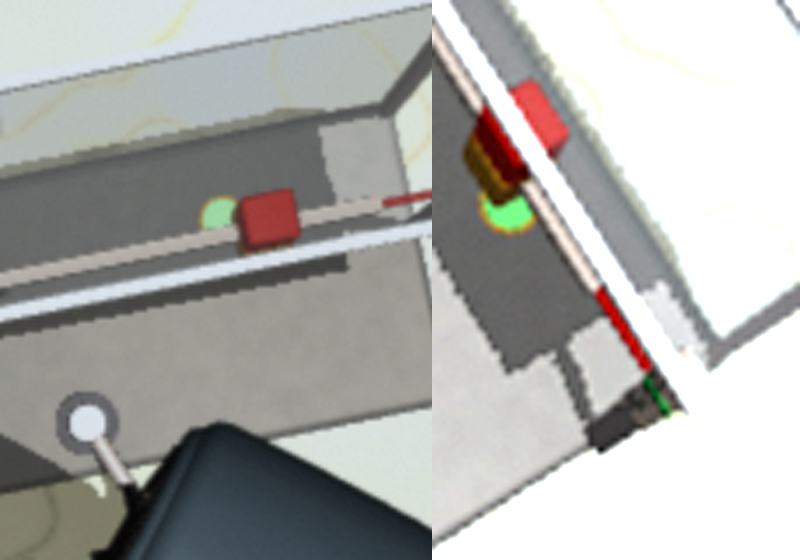

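The picture shows the lever swung right with the poise at (268,218). The pointer, at right panel (620,330), lies close to the green band. I'll measure the tilt from the depth of the beam's visible parts.

```bash
cat >> h.py <<'E'
def tilt(p,d):
    b=p[:,:,::-1].copy();H,S,V=cv2.split(cv2.cvtColor(b,cv2.COLOR_BGR2HSV))
    v,u=np.nonzero((((H<8)|(H>172))&(S>130)&(V>40)))
    P=[]
    for a,c in zip(u,v):
        if d[c,a]>0:
            o,r=ray("scene",(a,c));w=bal(o+r*d[c,a]);P.append(np.r_[w,a,c])
    P=np.array(P);s=P[(P[:,1]<-.125)&(P[:,1]>-.21)&(P[:,2]>.12)&(P[:,2]<.3)]
    print("n",len(s),"x,y,z med",np.median(s[:,:3],0).round(4),"tilt from z(med)",((.2-np.median(s[:,2]))/(-np.median(s[:,1])+.075)*-1).round(4),"uv",s[:,3:].mean(0).round(2))
    return s
def st():
    q,d=robot.camera('scene');return tilt(q,d)
E
python3 - <<'E'
from h import *
z=np.load("scene0.npz");a=tilt(z["p"],z["d"]);b=st()
for s in(a,b): print(np.polyfit(s[:,1]+.17,s[:,2],1),s[:,2].std()); print(s[np.argsort(s[:,1])][::4,:3].round(4).tolist())
print(robot.get_obs()["time"])
E
```

```text
n 37 x,y,z med [ 0.0292 -0.1792  0.2042] tilt from z(med) 0.0166 uv [401.59 319.92]
n 44 x,y,z med [ 0.0291 -0.1772  0.2   ] tilt from z(med) -0.0002 uv [391.39 323.27]
[0.02930313 0.20453737] 0.0013101112516573194
[[0.0294, -0.1953, 0.2038], [0.0292, -0.1918, 0.2064], [0.0301, -0.1881, 0.2043], [0.0304, -0.1846, 0.2051], [0.0286, -0.1814, 0.2042], [0.029, -0.1778, 0.2046], [0.0295, -0.1742, 0.2045], [0.0278, -0.171, 0.203], [0.0276, -0.1675, 0.206], [0.0283, -0.1638, 0.2049]]
[-0.94412179  0.18978033] 0.018712252089459647
[[0.0302, -0.1952, 0.2], [0.0306, -0.1916, 0.2003], [0.0285, -0.1885, 0.2008], [0.0293, -0.1849, 0.1991], [0.0295, -0.1813, 0.2003], [0.0279, -0.1781, 0.199], [0.0294, -0.1754, 0.2003], [0.0281, -0.1721, 0.1975], [0.0294, -0.1694, 0.2002], [0.0296, -0.1658, 0.2013], [-0.1435, -0.1315, 0.1463]]
19.9167
```

Request:
move_arm(
  motion="-0.22 0 0 0 0;-0.22 0 0 0 0;-0.22 0 0 0 0;-0.22 0 0 0 0;-0.22 0 0 0 0;-0.22 0 0 0 0;-0.22 0 0 0 0;-0.22 0 0 0 0;-0.22 0 0 0 0;-0.22 0 0 0 0;-0.22 0 0 0 0;-0.22 0 0 0 0",
)

```text
time: 20.92
position: [0.507, -0.0083, 0.0623]
tool_rot: [0.933, 0.092, 0.345, -0.04]
ft_force: [-0.6, 0.2, -0.5]
grip_width: 0.0341
grip_force: 0.0
```

```bash
cat >> h.py <<'E'
def dz(n=3):
    z=np.load("scene0.npz")
    def f(p,d):
        s=tilt(p,d);s=s[np.abs(s[:,0]-.029)<.006];return np.polyfit(s[:,1]+.18,s[:,2],1),s
    a,_=f(z["p"],z["d"])
    for _ in range(n):
        q,d=robot.camera('scene');b,s=f(q,d);print("tilt by z",((np.median(s[:,2])-.2045)/.255).round(4),"slope",(-(b-a)[0]).round(4),"t",robot.get_obs()["time"])
E
python3 -c "
from h import *
dz();sh(wor([-.098,.049,.061]))"
```

```text
n 37 x,y,z med [ 0.0292 -0.1792  0.2042] tilt from z(med) 0.0166 uv [401.59 319.92]
n 43 x,y,z med [ 0.0291 -0.1776  0.2001] tilt from z(med) 0.0005 uv [393.74 322.42]
tilt by z -0.0167 slope 0.0291 t 20.9667
n 43 x,y,z med [ 0.0291 -0.1775  0.1995] tilt from z(med) -0.002 uv [393.74 322.42]
tilt by z -0.0196 slope 0.0137 t 21.0167
n 43 x,y,z med [ 0.0292 -0.1776  0.2001] tilt from z(med) 0.0003 uv [393.74 322.42]
tilt by z -0.0173 slope 0.0115 t 21.0667
q [-0.51  0.82  2.36  2.45  0.74 -1.59] pos [ 0.507  -0.0083  0.0623] bal [-0.0968 -0.036   0.0623] 
tool z in bal [ 0.651  0.018 -0.759] x [0.759 0.002 0.651] y [ 0.013 -1.    -0.012] F [-0.5  0.3 -0.8] w 0.0339
to [0.49  0.075 0.061] shift [-0.0078 -0.4247  0.0087]
```

Request:
move_arm(
  motion="-0.22 0 -0.015 0 0;-0.22 0 -0.03 0 0;-0.22 0 -0.045 0 0;-0.22 0 -0.06 0 0;-0.22 0 -0.07 0 0;-0.22 0 -0.078 0 0;-0.22 0 -0.085 0 0;-0.22 0 -0.094 0 0;-0.22 0 -0.105 0 0;-0.22 0 -0.117 0 0;-0.22 0 -0.129 0 0;-0.22 0 -0.141 0 0",
)

```text
time: 22.07
position: [0.5013, 0.0188, 0.0624]
tool_rot: [0.934, 0.091, 0.344, -0.04]
ft_force: [-1.2, -5.3, -0.8]
grip_width: 0.0337
grip_force: 2.0
```

Request:
move_arm(
  motion="-0.22 0 -0.012 0 0;-0.22 0 -0.024 0 0;-0.22 0 -0.036 0 0;-0.22 0 -0.048 0 0;-0.22 0 -0.06 0 0;-0.22 0 -0.072 0 0;-0.22 0 -0.084 0 0;-0.22 0 -0.096 0 0;-0.22 0 -0.108 0 0;-0.22 0 -0.12 0 0;-0.22 0 -0.132 0 0;-0.22 0 -0.144 0 0",
)

```text
time: 23.07
position: [0.4955, 0.0479, 0.0629]
tool_rot: [0.933, 0.092, 0.344, -0.041]
ft_force: [-0.3, -4.2, -0.4]
grip_width: 0.0342
grip_force: 1.5
```

Request:
move_arm(
  motion="-0.22 0 -0.012 0 0;-0.22 0 -0.024 0 0;-0.22 0 -0.036 0 0;-0.22 0 -0.048 0 0;-0.22 0 -0.058 0 0;-0.22 0 -0.066 0 0;-0.22 0 -0.074 0 0;-0.22 0 -0.08 0 0",
)

```text
time: 23.73
position: [0.4934, 0.0632, 0.0636]
tool_rot: [0.933, 0.092, 0.346, -0.04]
ft_force: [2.6, -1.3, -1.3]
grip_width: 0.0342
grip_force: 1.6
```

```bash
python3 -c "
from h import *
sh(wor([-.098,.041,.061]))"
```

```text
q [-0.3   0.84  2.41  2.68  0.8  -1.62] pos [0.4934 0.0632 0.0636] bal [-0.097   0.0369  0.0636] 
tool z in bal [ 0.652  0.018 -0.758] x [0.758 0.002 0.653] y [ 0.013 -1.    -0.012] F [ 2.6 -1.3 -1.3] w 0.0342
to [0.492 0.067 0.061] shift [-0.0123 -0.0204  0.0066]
```

Request:
move_arm(
  motion="-0.22 0 -0.006 0 0;-0.22 0 -0.012 0 0;-0.22 0 -0.016 0 0;-0.22 0 -0.018 0 0",
)

```text
time: 24.07
position: [0.4918, 0.0669, 0.0634]
tool_rot: [0.933, 0.092, 0.345, -0.041]
ft_force: [1.5, -2.4, 1.7]
grip_width: 0.0338
grip_force: 1.5
```

Request:
move_arm(
  motion="-0.22 0 -0.003 0 0;-0.22 0 -0.005 0 0",
)

```text
time: 24.23
position: [0.4915, 0.0678, 0.0633]
tool_rot: [0.933, 0.092, 0.345, -0.041]
ft_force: [3.2, -2.3, 0.5]
grip_width: 0.034
grip_force: 1.5
```

Request:
move_arm(
  motion="-0.22 0 -0.003 0 0;-0.22 0 -0.005 0 0",
)

```text
time: 24.4
position: [0.4914, 0.0687, 0.0632]
tool_rot: [0.933, 0.092, 0.345, -0.04]
ft_force: [2.2, -3.0, 0.7]
grip_width: 0.0342
grip_force: 1.5
```

```bash
python3 -c "
from h import *
sh()"
```

```text
q [-0.28  0.84  2.41  2.7   0.81 -1.62] pos [0.4914 0.0687 0.0632] bal [-0.0979  0.0427  0.0632] 
tool z in bal [ 0.651  0.018 -0.759] x [0.759 0.002 0.651] y [ 0.013 -1.    -0.012] F [ 2.2 -3.   0.7] w 0.0342
```

Request:
move_arm(
  motion="-0.22 0 -0.003 0 0;-0.22 0 -0.005 0 0",
)

```text
time: 24.57
position: [0.4912, 0.0695, 0.0632]
tool_rot: [0.933, 0.091, 0.345, -0.04]
ft_force: [2.1, -5.1, 0.3]
grip_width: 0.034
grip_force: 2.4
```

Request:
move_arm(
  motion="-0.22 0 -0.003 0 0;-0.22 0 -0.005 0 0",
)

```text
time: 24.73
position: [0.4913, 0.0696, 0.0632]
tool_rot: [0.934, 0.09, 0.345, -0.04]
ft_force: [1.8, -7.7, 0.9]
grip_width: 0.0343
grip_force: 4.2
```

```bash
python3 -c "
from h import *
sh()
p,d=robot.camera('top')
a=cv2.resize(p[255:335,280:360],None,fx=7,fy=7,interpolation=2)
cv2.imwrite('pics/k1.png',np.clip(a[:,:,::-1].astype(float)*2,0,255).astype(np.uint8))"
```

```text
q [-0.28  0.84  2.41  2.7   0.81 -1.62] pos [0.4913 0.0696 0.0632] bal [-0.0978  0.0435  0.0632] 
tool z in bal [ 0.651  0.015 -0.759] x [ 0.759 -0.     0.651] y [ 0.01  -1.    -0.012] F [ 1.8 -7.7  0.9] w 0.0343
```

Request:
move_arm(
  motion="-0.22 0 0.01 0 0;-0.22 0 0.025 0 0;-0.22 0 0.04 0 0;-0.22 0.05 0.042 -0.05 0;-0.22 0.13 0.042 -0.12 0;-0.22 0.22 0.042 -0.2 0;-0.22 0.32 0.042 -0.3 0;-0.22 0.42 0.042 -0.4 0;-0.22 0.5 0.042 -0.48 0",
)

```text
time: 25.53
position: [0.5046, 0.0649, 0.1931]
tool_rot: [0.933, 0.093, 0.344, -0.042]
ft_force: [0.0, 0.7, -0.0]
grip_width: 0.0338
grip_force: 0.0
```

```bash
python3 -c "
from h import *
look()
sh(wor([-.09,-.03,.28]),wor([-.077,-.104,.356]))"
```

```text
poise bal [ 0.0288 -0.1045  0.25  ] s= 0.1145 area 213
q [-0.29  0.38  2.28  2.03  0.36 -0.87] pos [0.5061 0.0653 0.196 ] bal [-0.0841  0.0366  0.196 ] 
tool z in bal [ 0.655  0.023 -0.755] x [0.755 0.004 0.655] y [ 0.018 -1.    -0.015] F [1.1 1.  1.9] w 0.0338
to [ 0.513 -0.001  0.28 ] shift [ 0.2515  0.3262 -0.3443]
to [ 0.539 -0.072  0.356] shift [ 0.5481  0.6917 -0.5972]
```

Request:
move_arm(
  motion="0.06 0.04 0.05 -0.05 0;0.06 0.1 0.13 -0.14 0;0.06 0.18 0.23 -0.25 0;0.06 0.26 0.33 -0.35 0;0.06 0.35 0.45 -0.43 0;0.06 0.45 0.57 -0.52 0;0.06 0.52 0.66 -0.58 0;0.06 0.548 0.692 -0.597 0;0.06 0.548 0.692 -0.597 0",
)

```text
time: 26.33
position: [0.5427, -0.0775, 0.3557]
tool_rot: [0.932, 0.092, 0.348, -0.039]
ft_force: [1.5, -0.1, 0.8]
grip_width: 0.0462
grip_force: 0.0
```

```bash
python3 -c "
from h import *
sh(wor([-.015,-.104,.284]),wor([.021,-.104,.242]))"
```

```text
q [-0.63  0.1   1.95  0.8   0.75  0.24] pos [ 0.5427 -0.0775  0.3557] bal [-0.0747 -0.1106  0.3557] 
tool z in bal [ 0.656  0.014 -0.754] x [0.754 0.004 0.656] y [ 0.012 -1.    -0.008] F [ 1.5 -0.1  0.8] w 0.0462
to [ 0.6   -0.06   0.284] shift [-0.0103 -0.0263  0.4668]
to [ 0.635 -0.053  0.242] shift [-0.0124 -0.0224  0.7433]
```

Request:
move_arm(
  motion="0.06 0 -0.01 0.06 0;0.06 -0.005 -0.02 0.16 0;0.06 -0.01 -0.026 0.28 0;0.06 -0.01 -0.026 0.38 0;0.06 -0.01 -0.026 0.45 0;0.06 -0.01 -0.026 0.467 0;0.06 -0.01 -0.026 0.467 0",
)

```text
time: 26.92
position: [0.5946, -0.0523, 0.276]
tool_rot: [0.934, 0.093, 0.342, -0.045]
ft_force: [0.2, 0.7, -0.6]
grip_width: 0.0462
grip_force: 0.0
```

```bash
python3 -c "
from h import *
sh(wor([.021,-.104,.242]))"
```

```text
q [-0.5   0.29  1.96  0.98  0.55  0.1 ] pos [ 0.5946 -0.0523  0.276 ] bal [-0.0189 -0.0954  0.276 ] 
tool z in bal [ 0.647  0.028 -0.762] x [0.762 0.    0.647] y [ 0.018 -1.    -0.021] F [ 0.2  0.7 -0.6] w 0.0462
to [ 0.635 -0.053  0.242] shift [0.0422 0.05   0.2576]
```

Request:
move_arm(
  motion="0.06 0 0 0 0;0.06 0 0 0 0",
)

```text
time: 27.08
position: [0.5955, -0.0537, 0.279]
tool_rot: [0.933, 0.092, 0.344, -0.043]
ft_force: [-0.3, 0.6, -0.6]
grip_width: 0.0459
grip_force: 0.0
```

```bash
python3 -c "
from h import *
sh(wor([.021,-.104,.242]))"
```

```text
q [-0.5   0.29  1.95  0.98  0.55  0.1 ] pos [ 0.5955 -0.0537  0.279 ] bal [-0.0183 -0.097   0.279 ] 
tool z in bal [ 0.65   0.024 -0.759] x [0.759 0.001 0.651] y [ 0.017 -1.    -0.017] F [-0.3  0.6 -0.6] w 0.0459
to [ 0.635 -0.053  0.242] shift [0.0288 0.0414 0.2677]
```

Request:
move_arm(
  motion="0.06 0.01 0.015 0 0;0.06 0.02 0.03 0.02 0;0.06 0.028 0.041 0.06 0;0.06 0.028 0.041 0.06 0;0.06 0.028 0.041 0.06 0",
)

```text
time: 27.5
position: [0.6099, -0.0597, 0.273]
tool_rot: [0.933, 0.092, 0.344, -0.043]
ft_force: [0.5, -0.6, -0.1]
grip_width: 0.0459
grip_force: 0.0
```

```bash
python3 -c "
from h import *
sh(wor([.021,-.104,.242]))"
```

```text
q [-0.5   0.32  1.93  0.98  0.54  0.1 ] pos [ 0.6099 -0.0597  0.273 ] bal [-0.0053 -0.1055  0.273 ] 
tool z in bal [ 0.65   0.024 -0.759] x [0.759 0.001 0.651] y [ 0.016 -1.    -0.017] F [ 0.5 -0.6 -0.1] w 0.0459
to [ 0.635 -0.053  0.242] shift [-0.0011 -0.0027  0.2036]
```

Request:
move_arm(
  motion="0.06 0 -0.002 0.04 0;0.06 0 -0.003 0.09 0;0.06 0 -0.003 0.14 0;0.06 0 -0.003 0.18 0;0.06 0 -0.003 0.2 0;0.06 0 -0.003 0.2 0",
)

```text
time: 28.0
position: [0.6351, -0.0526, 0.2415]
tool_rot: [0.934, 0.092, 0.344, -0.044]
ft_force: [-0.1, 0.7, -0.5]
grip_width: 0.0462
grip_force: 0.0
```

```bash
python3 -c "
from h import *
sh(wor([.021,-.0917,.242]));look()"
```

```text
q [-0.46  0.4   1.91  1.07  0.49  0.03] pos [ 0.6351 -0.0526  0.2415] bal [ 0.0207 -0.1033  0.2415] 
tool z in bal [ 0.649  0.025 -0.76 ] x [0.76  0.001 0.65 ] y [ 0.017 -1.    -0.018] F [-0.1  0.7 -0.5] w 0.0462
to [ 0.633 -0.041  0.242] shift [ 0.0026 -0.0578  0.0004]
poise bal [ 0.0288 -0.1045  0.25  ] s= 0.1145 area 213
```

Request:
move_arm(
  motion="0.06 0 -0.007 0 0;0.06 0 -0.015 0 0;0.06 0 -0.023 0 0;0.06 0 -0.031 0 0;0.06 0 -0.038 0 0;0.06 0 -0.044 0 0;0.06 0 -0.049 0 0;0.06 0 -0.053 0 0;0.06 0 -0.056 0 0;0.06 0 -0.058 0 0;0.06 0 -0.058 0 0",
)

```text
time: 28.97
position: [0.6326, -0.0418, 0.2433]
tool_rot: [0.933, 0.092, 0.344, -0.043]
ft_force: [-1.4, -0.0, -0.7]
grip_width: 0.046
grip_force: 0.4
```

```bash
python3 -c "
from h import *
sh(wor([.021,-.0917,.242]));look()"
```

```text
q [-0.44  0.39  1.92  1.08  0.47  0.04] pos [ 0.6326 -0.0418  0.2433] bal [ 0.0203 -0.0922  0.2433] 
tool z in bal [ 0.651  0.023 -0.759] x [0.759 0.001 0.651] y [ 0.016 -1.    -0.017] F [-1.4 -0.  -0.7] w 0.046
to [ 0.633 -0.041  0.242] shift [-0.0013 -0.0022  0.0072]
poise bal [ 0.0287 -0.1019  0.25  ] s= 0.1119 area 218
```

Request:
move_arm(
  motion="0.06 0 0.01 0 0;0.06 0 0.03 0 0;0.06 0 0.045 0 0;0.06 0 0.048 0 0;0.06 0 0.048 -0.05 0;0.06 0 0.048 -0.16 0;0.06 0 0.048 -0.3 0;0.06 0 0.048 -0.45 0;0.06 0 0.048 -0.6 0;0.06 0 0.048 -0.7 0;-0.22 0 0.048 -0.74 0",
)

```text
time: 29.93
position: [0.5393, -0.0729, 0.3582]
tool_rot: [0.933, 0.092, 0.346, -0.042]
ft_force: [-0.2, -0.1, 0.0]
grip_width: 0.0441
grip_force: 0.0
```

```bash
python3 -c "
from h import *
look();sh(wor([-.088,.034,.17]),wor([-.098,.034,.063]))"
```

```text
poise bal [ 0.0287 -0.1017  0.25  ] s= 0.1117 area 217
q [-0.62  0.09  1.94  0.79  0.76  0.26] pos [ 0.5396 -0.073   0.3583] bal [-0.0768 -0.1056  0.3583] 
tool z in bal [ 0.653  0.02  -0.757] x [0.757 0.003 0.653] y [ 0.015 -1.    -0.014] F [0.  0.3 0. ] w 0.0412
to [0.503 0.062 0.17 ] shift [-0.6555 -0.686   0.6904]
to [0.493 0.06  0.063] shift [-1.0428 -0.6795  1.0628]
```

Request:
move_arm(
  motion="-0.22 -0.05 -0.06 0.05 0;-0.22 -0.14 -0.16 0.14 0;-0.22 -0.24 -0.27 0.25 0;-0.22 -0.34 -0.38 0.36 0;-0.22 -0.44 -0.48 0.47 0;-0.22 -0.54 -0.58 0.57 0;-0.22 -0.62 -0.66 0.65 0;-0.22 -0.655 -0.686 0.69 0;-0.22 -0.655 -0.686 0.69 0;-0.22 -0.655 -0.686 0.69 0;-0.22 -0.655 -0.686 0.69 0",
)

```text
time: 30.9
position: [0.5002, 0.0646, 0.1643]
tool_rot: [0.935, 0.092, 0.34, -0.045]
ft_force: [-0.4, -0.8, -0.7]
grip_width: 0.0338
grip_force: 0.0
```

```bash
python3 -c "
from h import *
sh(wor([-.088,.034,.14]),wor([-.098,.034,.063]))"
```

```text
q [-0.29  0.47  2.32  2.25  0.43 -1.11] pos [0.5002 0.0646 0.1643] bal [-0.09    0.037   0.1643] 
tool z in bal [ 0.644  0.027 -0.764] x [ 0.765 -0.     0.644] y [ 0.017 -1.    -0.021] F [-0.4 -0.8 -0.7] w 0.0338
to [0.503 0.062 0.14 ] shift [-0.0707  0.0176  0.0989]
to [0.493 0.06  0.063] shift [-0.3571  0.0247  0.3609]
```

Request:
move_arm(
  motion="-0.22 -0.03 0.01 0.03 0;-0.22 -0.08 0.018 0.09 0;-0.22 -0.14 0.02 0.15 0;-0.22 -0.2 0.022 0.21 0;-0.22 -0.25 0.024 0.255 0;-0.22 -0.29 0.025 0.295 0;-0.22 -0.32 0.025 0.325 0;-0.22 -0.34 0.025 0.345 0;-0.22 -0.357 0.025 0.36 0;-0.22 -0.357 0.025 0.36 0",
)

```text
time: 31.73
position: [0.4964, 0.0584, 0.0658]
tool_rot: [0.933, 0.092, 0.344, -0.044]
ft_force: [-0.5, -0.1, 0.3]
grip_width: 0.034
grip_force: 0.0
```

```bash
python3 -c "
from h import *
sh()"
```

```text
q [-0.32  0.82  2.4   2.64  0.78 -1.6 ] pos [0.4964 0.0584 0.0658] bal [-0.0949  0.0316  0.0658] 
tool z in bal [ 0.65   0.024 -0.759] x [0.76 0.   0.65] y [ 0.016 -1.    -0.018] F [-0.5 -0.1  0.3] w 0.034
```

Request:
move_arm(
  motion="-0.22 -0.002 0.01 0.001 0;-0.22 -0.004 0.02 0.002 0;-0.22 -0.006 0.028 0.003 0;-0.22 -0.008 0.034 0.003 0;-0.22 -0.008 0.04 0.003 0;-0.22 -0.008 0.048 0.003 0;-0.22 -0.008 0.058 0.003 0;-0.22 -0.008 0.07 0.003 0;-0.22 -0.008 0.082 0.003 0;-0.22 -0.008 0.094 0.003 0;-0.22 -0.008 0.106 0.003 0;-0.22 -0.008 0.118 0.003 0",
)

```text
time: 32.73
position: [0.5004, 0.0348, 0.0646]
tool_rot: [0.933, 0.092, 0.344, -0.043]
ft_force: [-1.9, 3.8, 0.4]
grip_width: 0.0338
grip_force: 1.7
```

Request:
move_arm(
  motion="-0.22 0 0.012 0 0;-0.22 0 0.024 0 0;-0.22 0 0.036 0 0;-0.22 0 0.048 0 0;-0.22 0 0.06 0 0;-0.22 0 0.072 0 0;-0.22 0 0.084 0 0;-0.22 0 0.096 0 0;-0.22 0 0.108 0 0;-0.22 0 0.12 0 0;-0.22 0 0.132 0 0;-0.22 0 0.144 0 0",
)

```text
time: 33.73
position: [0.5061, 0.0068, 0.0642]
tool_rot: [0.933, 0.092, 0.345, -0.043]
ft_force: [-0.5, 2.6, 1.1]
grip_width: 0.0339
grip_force: 1.4
```

Request:
move_arm(
  motion="-0.22 0 0.012 0 0;-0.22 0 0.024 0 0;-0.22 0 0.036 0 0;-0.22 0 0.048 0 0;-0.22 0 0.058 0 0;-0.22 0 0.066 0 0;-0.22 0 0.072 0 0;-0.22 0 0.076 0 0",
)

```text
time: 34.4
position: [0.5092, -0.0082, 0.0638]
tool_rot: [0.933, 0.092, 0.344, -0.043]
ft_force: [1.3, 2.0, -0.0]
grip_width: 0.034
grip_force: 1.3
```

Request:
move_arm(
  motion="-0.22 0 -0.005 0 0;-0.22 0 -0.015 0 0;-0.22 0 -0.025 0 0;-0.22 0 -0.03 0 0;-0.22 0 -0.03 0 0;-0.22 0 -0.03 0 0;-0.22 0 -0.03 0 0;-0.22 0 -0.03 0 0;-0.22 0 -0.03 0 0;-0.22 0 -0.03 0 0;-0.22 0 -0.03 0 0;-0.22 0 -0.03 0 0",
)

```text
time: 35.4
position: [0.5078, -0.0021, 0.064]
tool_rot: [0.933, 0.092, 0.344, -0.043]
ft_force: [0.3, -0.4, -0.2]
grip_width: 0.034
grip_force: 0.0
```

```bash
python3 -c "
from h import *
dz(4);sh();look()"
```

```text
n 37 x,y,z med [ 0.0292 -0.1792  0.2042] tilt from z(med) 0.0166 uv [401.59 319.92]
n 39 x,y,z med [ 0.0288 -0.1787  0.2037] tilt from z(med) 0.0146 uv [393.31 322.51]
tilt by z -0.0028 slope 0.0297 t 35.45
n 41 x,y,z med [ 0.029  -0.1777  0.2039] tilt from z(med) 0.0153 uv [390.8  323.24]
tilt by z -0.0018 slope 0.0691 t 35.5
n 40 x,y,z med [ 0.0288 -0.1783  0.2039] tilt from z(med) 0.0154 uv [393.4  322.27]
tilt by z -0.0021 slope 0.0707 t 35.55
n 40 x,y,z med [ 0.0288 -0.1783  0.2043] tilt from z(med) 0.0169 uv [393.45 322.35]
tilt by z -0.0001 slope 0.034 t 35.6
q [-0.49  0.81  2.36  2.45  0.73 -1.57] pos [ 0.5078 -0.002   0.064 ] bal [-0.0949 -0.0299  0.064 ] 
tool z in bal [ 0.651  0.024 -0.759] x [0.759 0.001 0.651] y [ 0.016 -1.    -0.017] F [ 0.4  0.3 -0.3] w 0.0341
poise bal [ 0.0288 -0.1015  0.25  ] s= 0.1115 area 217
```

Request:
move_arm(
  motion="-0.22 0 0 0 0;-0.22 0 0 0 0;-0.22 0 0 0 0;-0.22 0 0 0 0;-0.22 0 0 0 0;-0.22 0 0 0 0;-0.22 0 0 0 0;-0.22 0 0 0 0;-0.22 0 0 0 0;-0.22 0 0 0 0;-0.22 0 0 0 0;-0.22 0 0 0 0",
)

```text
time: 36.65
position: [0.5078, -0.002, 0.064]
tool_rot: [0.933, 0.092, 0.344, -0.043]
ft_force: [0.6, 0.4, 0.6]
grip_width: 0.034
grip_force: 0.0
```

Request:
move_arm(
  motion="-0.22 0 0 0 0;-0.22 0 0 0 0;-0.22 0 0 0 0;-0.22 0 0 0 0;-0.22 0 0 0 0;-0.22 0 0 0 0;-0.22 0 0 0 0;-0.22 0 0 0 0;-0.22 0 0 0 0;-0.22 0 0 0 0;-0.22 0 0 0 0;-0.22 0 0 0 0",
)

```text
time: 37.65
position: [0.5078, -0.002, 0.064]
tool_rot: [0.933, 0.092, 0.344, -0.043]
ft_force: [0.5, 0.3, -0.5]
grip_width: 0.0337
grip_force: 0.0
```

Request:
move_arm(
  motion="-0.22 0 0 0 0;-0.22 0 0 0 0;-0.22 0 0 0 0;-0.22 0 0 0 0;-0.22 0 0 0 0;-0.22 0 0 0 0;-0.22 0 0 0 0;-0.22 0 0 0 0",
)

```text
time: 38.32
position: [0.5078, -0.002, 0.064]
tool_rot: [0.933, 0.092, 0.344, -0.043]
ft_force: [-0.2, 0.6, -0.2]
grip_width: 0.0339
grip_force: 0.0
```

```bash
python3 -c "
from h import *
dz(4);sh()"
```

```text
n 37 x,y,z med [ 0.0292 -0.1792  0.2042] tilt from z(med) 0.0166 uv [401.59 319.92]
n 39 x,y,z med [ 0.0289 -0.1787  0.2036] tilt from z(med) 0.0141 uv [393.28 322.51]
tilt by z -0.0032 slope 0.0483 t 38.3667
n 40 x,y,z med [ 0.0288 -0.1782  0.2042] tilt from z(med) 0.0166 uv [393.4  322.27]
tilt by z -0.0008 slope 0.0582 t 38.4167
n 39 x,y,z med [ 0.0289 -0.1786  0.2039] tilt from z(med) 0.0154 uv [393.28 322.51]
tilt by z -0.002 slope 0.0568 t 38.4667
n 40 x,y,z med [ 0.0288 -0.1783  0.204 ] tilt from z(med) 0.0159 uv [390.58 323.42]
tilt by z -0.0001 slope 0.0291 t 38.5167
q [-0.49  0.81  2.36  2.45  0.73 -1.57] pos [ 0.5078 -0.002   0.0639] bal [-0.0949 -0.0299  0.0639] 
tool z in bal [ 0.651  0.024 -0.759] x [0.759 0.001 0.651] y [ 0.016 -1.    -0.017] F [ 0.4  0.7 -0.4] w 0.0343
```

Request:
move_arm(
  motion="-0.22 0 -0.012 0 0;-0.22 0 -0.022 0 0;-0.22 0 -0.032 0 0;-0.22 0 -0.04 0 0;-0.22 0 -0.047 0 0;-0.22 0 -0.055 0 0;-0.22 0 -0.065 0 0;-0.22 0 -0.077 0 0;-0.22 0 -0.089 0 0;-0.22 0 -0.101 0 0;-0.22 0 -0.113 0 0;-0.22 0 -0.125 0 0",
)

```text
time: 39.52
position: [0.5028, 0.0223, 0.0644]
tool_rot: [0.933, 0.092, 0.344, -0.043]
ft_force: [-1.2, -4.0, 0.0]
grip_width: 0.0341
grip_force: 1.8
```

Request:
move_arm(
  motion="-0.22 0 -0.012 0 0;-0.22 0 -0.024 0 0;-0.22 0 -0.036 0 0;-0.22 0 -0.048 0 0;-0.22 0 -0.06 0 0;-0.22 0 -0.072 0 0;-0.22 0 -0.084 0 0;-0.22 0 -0.096 0 0;-0.22 0 -0.108 0 0;-0.22 0 -0.12 0 0;-0.22 0 -0.132 0 0;-0.22 0 -0.144 0 0",
)

```text
time: 40.52
position: [0.4968, 0.0509, 0.0648]
tool_rot: [0.933, 0.092, 0.344, -0.043]
ft_force: [-0.0, -3.8, -2.1]
grip_width: 0.0343
grip_force: 1.6
```

Request:
move_arm(
  motion="-0.22 0 -0.012 0 0;-0.22 0 -0.024 0 0;-0.22 0 -0.036 0 0;-0.22 0 -0.048 0 0;-0.22 0 -0.058 0 0;-0.22 0 -0.066 0 0;-0.22 0 -0.072 0 0;-0.22 0 -0.078 0 0",
)

```text
time: 41.18
position: [0.4944, 0.066, 0.0655]
tool_rot: [0.933, 0.092, 0.345, -0.043]
ft_force: [3.3, -3.0, -0.1]
grip_width: 0.0342
grip_force: 1.7
```

```bash
python3 -c "
from h import *
sh(wor([-.097,.0435,.063]))"
```

```text
q [-0.3   0.83  2.4   2.67  0.79 -1.61] pos [0.4944 0.066  0.0655] bal [-0.0954  0.0394  0.0655] 
tool z in bal [ 0.652  0.023 -0.758] x [0.758 0.002 0.652] y [ 0.016 -1.    -0.017] F [ 3.3 -3.  -0.1] w 0.0342
to [0.492 0.07  0.063] shift [-0.0142 -0.0203  0.0048]
```

Request:
move_arm(
  motion="-0.22 0 -0.006 0 0;-0.22 0 -0.011 0 0;-0.22 0 -0.015 0 0;-0.22 0 -0.018 0 0",
)

```text
time: 41.52
position: [0.493, 0.0696, 0.0653]
tool_rot: [0.933, 0.092, 0.344, -0.043]
ft_force: [3.2, -3.2, 0.0]
grip_width: 0.0343
grip_force: 1.6
```

Request:
move_arm(
  motion="-0.22 0 -0.003 0 0;-0.22 0 -0.005 0 0",
)

```text
time: 41.68
position: [0.4929, 0.0701, 0.0653]
tool_rot: [0.933, 0.092, 0.344, -0.043]
ft_force: [2.5, -5.6, 0.9]
grip_width: 0.0339
grip_force: 3.0
```

Request:
move_arm(
  motion="-0.22 0 -0.002 0 0;-0.22 0 -0.004 0 0",
)

```text
time: 41.85
position: [0.493, 0.0702, 0.0652]
tool_rot: [0.933, 0.091, 0.344, -0.042]
ft_force: [2.5, -8.8, 0.8]
grip_width: 0.0338
grip_force: 4.2
```

Request:
move_arm(
  motion="-0.22 0 0.01 0 0;-0.22 0 0.025 0 0;-0.22 0 0.04 0 0;-0.22 0.05 0.042 -0.05 0;-0.22 0.13 0.042 -0.12 0;-0.22 0.22 0.042 -0.2 0;-0.22 0.32 0.042 -0.3 0;-0.22 0.42 0.042 -0.4 0;-0.22 0.5 0.042 -0.5 0;-0.22 0.5 0.042 -0.6 0;-0.22 0.5 0.042 -0.6 0",
)

```text
time: 42.77
position: [0.4916, 0.06, 0.2229]
tool_rot: [0.933, 0.093, 0.345, -0.042]
ft_force: [-0.4, 0.5, -0.5]
grip_width: 0.0342
grip_force: 0.0
```

```bash
python3 -c "
from h import *
sh();dz(2);look('pics/s5.png')"
```

```text
q [-0.32  0.28  2.28  1.73  0.35 -0.57] pos [0.4916 0.06   0.2229] bal [-0.0993  0.0341  0.2229] 
tool z in bal [ 0.651  0.023 -0.759] x [0.759 0.004 0.651] y [ 0.018 -1.    -0.015] F [-0.4  0.5 -0.5] w 0.0342
n 37 x,y,z med [ 0.0292 -0.1792  0.2042] tilt from z(med) 0.0166 uv [401.59 319.92]
n 39 x,y,z med [ 0.0291 -0.18    0.2018] tilt from z(med) 0.0069 uv [401.44 320.13]
tilt by z -0.0107 slope 0.0197 t 42.8167
n 39 x,y,z med [ 0.0294 -0.18    0.2016] tilt from z(med) 0.0064 uv [401.44 320.13]
tilt by z -0.0112 slope 0.032 t 42.8667
poise bal [ 0.0286 -0.1017  0.25  ] s= 0.1117 area 218
```

View pics/s5.png

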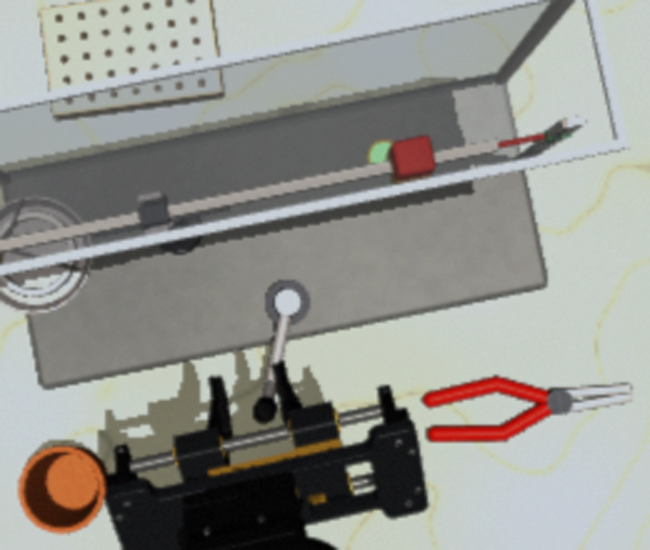

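The knob at (265,408) is back where it started, so the lever is home. The arrested reading differs a little from the first one, so I'll check the pointer height against the green band on the plate.

```bash
python3 - <<'E'
from h import *
def g(p,d):
    b=p[:,:,::-1].copy();H,S,V=cv2.split(cv2.cvtColor(b,cv2.COLOR_BGR2HSV))
    v,u=np.nonzero((H>40)&(H<90)&(S>80)&(V>25))
    P=np.array([bal(ray("scene",(a,c))[0]+ray("scene",(a,c))[1]*d[c,a]) for a,c in zip(u,v) if d[c,a]>0])
    s=P[(P[:,1]<-.18)&(P[:,1]>-.23)&(P[:,2]>.15)&(P[:,2]<.3)];print("green",len(s),s.round(4).tolist())
def poi(p,d):
    s=tilt(p,d);s=s[np.abs(s[:,0]-.029)<.006];f=np.polyfit(s[:,1]-.075,s[:,2],1);print("line fit",f, s[s[:,1].argsort()][:,2].round(4)[::3])
z=np.load("scene0.npz");g(z["p"],z["d"]);poi(z["p"],z["d"])
for i in range(3):
    p,d=robot.camera("scene");poi(p,d)
g(p,d)
E
```

```text
green 15 [[0.027, -0.1981, 0.206], [0.0266, -0.1984, 0.1973], [0.0261, -0.1994, 0.2058], [0.0258, -0.2007, 0.2029], [0.0267, -0.2029, 0.2014], [0.0261, -0.2043, 0.1996], [0.026, -0.2052, 0.2066], [0.0257, -0.2065, 0.2038], [0.0269, -0.2074, 0.2051], [0.0264, -0.2078, 0.1962], [0.0263, -0.2087, 0.2035], [0.0272, -0.2092, 0.1884], [0.0261, -0.2101, 0.2002], [0.0266, -0.2109, 0.2044], [0.0262, -0.2123, 0.2018]]
n 37 x,y,z med [ 0.0292 -0.1792  0.2042] tilt from z(med) 0.0166 uv [401.59 319.92]
line fit [0.02930313 0.21171663] [0.2038 0.203  0.2041 0.2047 0.2051 0.2035 0.2039 0.2035 0.2045 0.2031
 0.2032 0.2056 0.2049]
n 39 x,y,z med [ 0.0291 -0.1799  0.2021] tilt from z(med) 0.0082 uv [401.44 320.13]
line fit [0.00504187 0.20334093] [0.2024 0.2038 0.2029 0.2025 0.2042 0.2042 0.2025 0.2028 0.2013 0.2008
 0.2021 0.2027 0.2018]
n 39 x,y,z med [ 0.0292 -0.18    0.2019] tilt from z(med) 0.0076 uv [401.44 320.13]
line fit [-0.0507927   0.18897636] [0.2045 0.2017 0.2018 0.2043 0.2026 0.2034 0.201  0.201  0.2018 0.2024
 0.2016 0.2016 0.2004]
n 39 x,y,z med [ 0.0292 -0.1799  0.2018] tilt from z(med) 0.0072 uv [401.44 320.13]
line fit [-0.00905054  0.19938267] [0.2008 0.2027 0.2028 0.2016 0.2036 0.2002 0.2004 0.2012 0.1998 0.2015
 0.2021 0.2012 0.2021]
green 17 [[0.0273, -0.1981, 0.2048], [0.0263, -0.1984, 0.1983], [0.0264, -0.1994, 0.2045], [0.0261, -0.2007, 0.2019], [0.0263, -0.202, 0.1962], [0.0266, -0.2029, 0.2018], [0.0261, -0.2043, 0.1996], [0.0265, -0.2052, 0.2046], [0.0262, -0.2065, 0.2016], [0.0261, -0.2078, 0.1979], [0.0261, -0.2087, 0.2045], [0.0272, -0.2096, 0.2057], [0.0275, -0.2092, 0.1868], [0.0263, -0.2101, 0.1989], [0.0264, -0.2109, 0.2054], [0.027, -0.2114, 0.1917], [0.0265, -0.2123, 0.2003]]
```

```bash
python3 -c "
from rig import robot
print(robot.hand_in())"
```

```text
the job is handed in; nothing more can be done
None
```

I handed the job in at about 43 s: the freed beam rested in the green band, untouched for over 3 s, about 9 mrad above centre (limit 18), so the poise at about 0.112 m is roughly 1.4 mm short of dead level; the lever is back on its stop and the bangle is still in the pan.

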